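# Take the mixed culture bottle out of its clamp and pack it in the transport case

## Task

The culture bottle clamped on the tipped-up bed of the bottle mixer is ready to go: lift the sprung clamp arm until it stays up by itself, then take the bottle out and lower it, still in the grip, into its cut-out in the open transport case, neck in the narrow end. Swing the case's lid over and press it fully shut, edge to edge. Leave the clamp standing open and do not disturb the other bottle, cup, jar or timer.

Things in the scene. Friction and masses are not known exactly. Their poses are not given: they have to be found in the camera images.
- mixer: Bottle mixer, fixed: white housing 170x124x46 mm, above it a 172x112 mm bed tipped up 25 deg. Origin: on the bench, 50 mm in front of the housing's centre; +x to its back, z up. In its frame up-slope is (.906,0,.423), square off the bed (-.423,0,.906). Two saddles hold the bottle, leaving its body free on both sides from 12 to 58 mm from its underside; the bed lies 30 mm below the bottle's axis.
- clamp (a joint): Hinge of the sprung clamp arm, rad: 0 = pad presses on the bottle's body, grows as the handle is lifted; stop at 1.62 (arm square off the bed, so it leans over the bottle, and the bottle is reached parallel to it). An over-centre spring pulls it shut (6 to 9 N at the handle) below about 1.05, and above that pulls it to the open stop, where it stays. Empty and shut it reads -0.06.
- clamp_hinge (a point): Middle of the clamp arm's hinge axis (along the mixer's y), above the bed's high end: at (0.0898, 0, 0.1723) in the mixer's frame, 128 mm up-slope of the clamped bottle's underside and 26 mm farther off the bed than its axis.
- clamp_handle (a point): Centre of the clamp arm's black cross handle: round bar, 18 mm thick, 44 mm long along the mixer's y, on the end of the steel arm (22 mm wide, 6 mm thick), 148 mm from the hinge axis. At joint 0 it lies straight down-slope of the hinge, 56 mm off the bed, free at both ends and below. It can be pinched end to end and turns easily between the pads.
- bottle: The culture bottle to move: glass body 34 mm across and 70 mm long, then shoulder, neck and cap (under 26 mm across) to 117 mm in all; about 0.08 kg. Origin: centre of its underside; +z along its axis to the cap. At the start it lies clamped on the mixer's bed, neck up-slope.
- case: Transport case's lower shell, fixed: 114 (x) x 145 (y) x 32 mm, walls 5 mm, hinge on the +x side. Origin: on the bench under its centre. Foam inside, top at 28 mm, cut out for the bottle lying along y, neck to +y: 39 mm wide for the body, 28 mm for the neck, 3.5 mm spare at each end. From 13 to 60 mm from the bottle's underside the foam is cut away 104 mm wide, down to 10 mm, for fingers.
- bottle_bed (a point): Where the bottle's origin lies once bedded in the case: at (0, -0.0585, 0.030) in the case's frame; the bottle's +z then points along the case's +y.
- case_lid (a joint): Hinge of the case's lid, rad: 0 = shut, rim on rim; grows as it opens; starts at 1.75 to 2.1 (leaning back), stop at 2.2. A stiff hinge holds it at any angle; it takes 1 to 2 N at the free edge to move it, all the way down.
- lid_hinge (a point): Middle of the lid's hinge axis (along the case's y), on the lower shell's back rim: at (0.057, 0, 0.032) in the case's frame.
- lid_edge (a point): Middle of the lid's free rim edge, 114 mm from the hinge. The lid is a hard shell, 114x145 mm and 30 mm deep; shut, its flat top is 62 mm above the bench; open, its hollow faces the case's -x, its flat outside away. A thumb tab, 40 mm wide and 6 mm thick, sticks out 12 mm past this edge.
- standing_bottle: Bystander: bottle of the same shape standing upright, 34 mm across, 117 mm high. Origin: centre of its underside, on the bench.
- cup: Bystander: specimen cup with screw lid, 65 mm across, 67 mm high. Origin: centre of its underside.
- jar: Bystander: screw-lid jar, 90 mm across, 111 mm high. Origin: centre of its underside.
- timer: Bystander: laboratory timer, 36x68x64 mm. Origin: centre of its underside.
Not all that is in view belongs to the job. Leave any pink look-alike of the bottle alone.

How it is judged (in metres and radians):
On the way, in this order (a step that is already met when the one before it is completed fails the run):
1. the clamp arm stands up past its hold-open point, the bottle still lying in the mixer (value of joint clamp above 1.4 rad and distance of bottle from where it was at the start of the episode below 0.02 m), for 0.2 s.
2. the bottle is lowered into its cut-out while still in the grip (distance between bottle and bottle_bed below 0.018 m and angle between the z axis of bottle and the y axis of case, either way round below 0.2 rad and contact force between bottle and the fingers above 0.5 N), for 0.05 s.
3. the lid is shut over the bedded bottle (value of joint case_lid below 0.025 rad and x of bottle in the frame of case between -0.006 and 0.006 m and y of bottle in the frame of bottle_bed between -0.008 and 0.008 m and z of bottle in the frame of bottle_bed below 0.006 m and angle between the z axis of bottle and the y axis of case, either way round below 0.1 rad), for 0.2 s.
At the end, for the whole second after the job is handed in: Bottle at rest in the case's cut-out, neck in the narrow end (within 6 mm sideways and in height, 8 mm lengthways, 0.1 rad); lid shut, edges meeting within 3 mm (below 0.025 rad); clamp arm still standing open (above 1.4 rad) (all of step 3 and value of joint clamp above 1.4 rad and linear speed of bottle below 0.02 m/s); the robot touches nothing.
It fails at once if the standing bottle is shifted more than 25 mm or tipped (distance of standing_bottle from where it was at the start of the episode above 0.025 m or angle between standing_bottle's own z axis and vertical above 0.3 rad).
It fails at once if the cup is shifted more than 25 mm or tipped (distance of cup from where it was at the start of the episode above 0.025 m or angle between cup's own z axis and vertical above 0.3 rad).
It fails at once if the jar is shifted more than 25 mm or tipped (distance of jar from where it was at the start of the episode above 0.025 m or angle between jar's own z axis and vertical above 0.3 rad).
It fails at once if the timer is shifted more than 25 mm or tipped (distance of timer from where it was at the start of the episode above 0.025 m or angle between timer's own z axis and vertical above 0.3 rad).
It also fails if it takes over 72 s, if anything falls off the work surface, if the arm or the gripper's body presses on something with over 40 N, if the wrist force passes 120 N, or if a joint passes its speed limit or range.

## Robot

A 7-joint arm with a two-finger parallel gripper is mounted at the origin on a cart in front of the work surface, level with it; the furniture and walls round the work are solid. World frame = base frame: x ahead of the robot, y to its left, z up, the work surface at z = 0. Lengths are in m, angles in degrees, forces in N, time in s.
With the tool pointing down it reaches from about 0.4 to 0.875 m from the base axis. Payload 6.5 kg.
Tool frame: the origin (TCP) lies where the fingers leave the gripper's body, on its centre line; the fingertips stand 73 mm ahead of it and the grasp point (between the pads) lies 54 mm ahead of it; z points along the fingers, y is the line along which they close (so a half turn about z gives the same grasp; the last joint's range is limited). The gripper opens to 85 mm and grips with 20 to 120 N. Pads are 22 mm wide; open, the fingers measure 114 mm over their backs; the gripper's body (76 mm by 85 mm) begins 54 mm behind the grasp point. The pads swing forward as they close: fully open they stand 13 mm farther back than shut.
Start: joints at [62.67, 30.733, -0.252, 88.115, 0.149, 61.152, -4.079], TCP at [0.26, -0.596, 0.304] pointing down, gripper open.
Joint ranges: [-154.64, 154.64], [-21.42, 123.67], [-72.66, 72.17], [13.99, 137.28], [-74.86, 254.86], [10.95, 109.41], [-158.01, 158.01]. Speed limits (degrees/s): [136.94, 136.94, 180, 180, 180, 180, 180].

## Interface

Orientations are given as a 3x3 rotation matrix whose columns are the frame's x, y, z axes.
In Python, from bench import arm gives the robot as it stands.
- The arm moves only by the tool arm_command, never from a script. Its argument "rows" is a list of rows, each a list of 2 entries, a list of its own where there are three numbers: the shift along the tool's x, y, z in mm, then the turn about the tool's z in degrees. In form: [[[tx, ty, tz], twist], ...]. A call has 1 to 12 rows; each row shifts and turns the commanded pose from where the row before left it, along the tool's axes as they then stand; what a row does not reach is not made up. A row lasts 1/8 s, in which the tool goes at most 62.5 mm and 10.7 degrees, less where a joint would pass 70% of its speed; a pose out of reach is approached as far as the arm can. A call is refused whole if a number of a shift passes 62.5 or a number of a turn 10.7, either way. A call with a gripper value outside its range is refused whole. "hand" is the closure, from -1 (fully open) to 1 (shut), set as the call begins (left out, the last holds). The fingers move at their own pace and stop on an object; "newtons" is the grip in N (left out, the last holds). Time passes only in rows, so rows that do not move let the fingers close. It gives the time, the measured TCP pose, the force, the opening and the grip force at its end, in the units of the state.
- arm.observe(): the state, without advancing time (a new reading comes with each control period).
- arm.camera(name): name is "side" or "top" or "wrist"; returns the picture (384x512x3 uint8, red, green, blue); there is no depth.
- arm.camera_info(name): a dict with "fx", "fy", "cx", "cy" (pixels), "D" ([k1, k2, p1, p2, k3] as OpenCV has them; the pictures are not rectified), "world_to_cam" (4x4, takes a point from world to camera coordinates). Camera axes: x right, y down, z forward; pixel columns grow to the right and rows downward; lengths in m; the calibration is good to about 2 mm. A picture is of the moment at which its call begins: read the wrist's pose just before it. camera_info takes no time and is no camera call; for the wrist camera it gives the pose at the moment of the call.
- arm.job_done(): hands the job in; it is judged then, once.
The state is a dict: "clock": time; "joint_pos": joint angles; "dq": joint speeds; "joint_efforts": joint torques, N m; "tcp_pos": TCP position; "eef_rot": TCP orientation; "wrist_force": force on the tool from outside, world axes, zero at the start; "wrist_torque": the same for the moment, N m; "opening": finger opening in m; "gripper_force": force on a finger pad.
Only numpy, scipy, OpenCV 4.12 (cv2) and the standard library are available. Lean on these libraries where they do the work, as an engineer would, in place of code of your own. Each camera call takes 0.05 s, during which the arm holds its last target. There are 200 camera calls.

## Working session

There is one attempt and no reset: what is moved stays moved. The work goes in short steps, Python scripts to look and compute and a tool call to move; the robot and the scene stay as the last step left them, time stands still between calls to the robot, and variables do not carry over. Pictures are saved under pics/ and viewed, at most 10 in all, crops included, and the job is handed in when it is done.

Besides the shell and the picture viewer there is one more tool, called after "Emit:" as name(argument=value, ...) on one line, values as JSON. arm_command: Moves the arm, as the interface text tells. Its arguments: {"type":"object","properties":{"rows":{"type":"array","items":{"type":"array"}},"hand":{"type":"number"},"newtons":{"type":"number"}},"required":["rows"]}

```bash
mkdir -p pics; ls
python3 - <<'E'
from bench import arm
import cv2,numpy as np
print(arm.observe())
for n in("top","side"):
    cv2.imwrite(f"pics/{n}0.png",cv2.resize(arm.camera(n),(800,600),interpolation=cv2.INTER_CUBIC)[:,:,::-1])
    print(arm.camera_info(n))
E
```

```text
pics
{'clock': 0.0, 'joint_pos': array([62.66884545, 30.77959114, -0.25550307, 88.16953458,  0.15003002,
       61.149716  , -4.07953896]), 'dq': array([ 0.00955666, -0.06054039, -0.0663747 ,  0.03775323, -0.04583589,
        0.01700641,  0.03258549]), 'joint_efforts': array([-4.38114384e-04, -5.83414006e+01,  1.04794398e+00, -2.59100407e+01,
        1.20778335e-02,  9.59771744e-03, -3.61591589e-06]), 'tcp_pos': array([ 0.25938889, -0.59546869,  0.302997  ]), 'eef_rot': array([[ 9.16755292e-01,  3.99448477e-01, -8.05423879e-04],
       [ 3.99449268e-01, -9.16754043e-01,  1.51900438e-03],
       [-1.31611610e-04, -1.71428128e-03, -9.99998522e-01]]), 'wrist_force': array([ 0.42604036,  0.7766148 , -0.55581528]), 'wrist_torque': array([ 0.02468145,  0.05437292, -0.05443138]), 'gripper_force': 0.0, 'opening': 0.08586743861704106}
{'fx': 359.2944482249032, 'fy': 359.2944482249032, 'cx': 260.1395090409298, 'cy': 189.78490080279659, 'D': array([0.01874149, 0.        , 0.        , 0.        , 0.        ]), 'world_to_cam': array([[-0.00469938, -0.99991503, -0.01215955,  0.09757952],
       [-0.99345705,  0.00605589, -0.11404567,  0.52597988],
       [ 0.11410961,  0.01154404, -0.99340109,  0.98287007],
       [ 0.        ,  0.        ,  0.        ,  1.        ]])}
{'fx': 418.8500723926272, 'fy': 418.8500723926272, 'cx': 259.89667674581705, 'cy': 189.97511324761945, 'D': array([-0.03573847,  0.        ,  0.        ,  0.        ,  0.        ]), 'world_to_cam': array([[ 0.99915284,  0.03376112,  0.02353271, -0.53707803],
       [ 0.03596235, -0.43827488, -0.89812128,  0.11719805],
       [-0.02000779,  0.89820672, -0.43911772,  1.18952957],
       [ 0.        ,  0.        ,  0.        ,  1.        ]])}
```

View pics/top0.png

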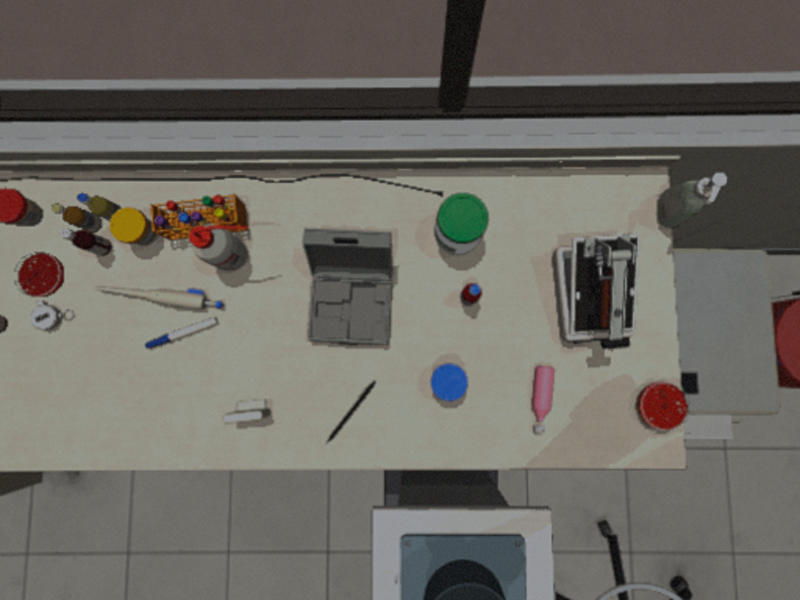

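View pics/side0.png

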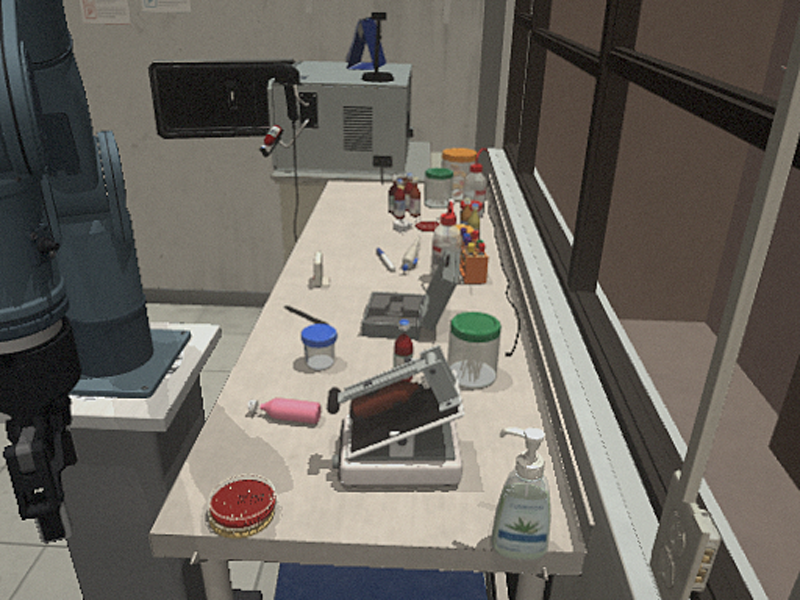

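```bash
cat > h.py <<'E'
from bench import arm
import cv2,numpy as np
def K(i): return np.array([[i["fx"],0,i["cx"]],[0,i["fy"],i["cy"]],[0,0,1]])
def ray(i,uv):
    p=cv2.undistortPoints(np.array([[uv]],float),K(i),i["D"])[0,0]
    T=i["world_to_cam"];R=T[:3,:3]
    return -R.T@T[:3,3], R.T@np.array([p[0],p[1],1])
def onz(i,uv,z):
    o,d=ray(i,uv);return o+d*(z-o[2])/d[2]
def proj(i,P):
    T=i["world_to_cam"];P=np.atleast_2d(P).astype(float)
    return cv2.projectPoints(P,cv2.Rodrigues(T[:3,:3])[0],T[:3,3],K(i),i["D"])[0][:,0]
E
python3 - <<'E'
from h import *
t=arm.camera_info("top")
for n,u,z in[("mixer front L",(566,342),.046),("mixer back R?",(637,236),.1),("handle",(615,343),.1),("case fl",(310,343),.032),("case fr",(389,345),.032),("case br",(391,281),.032),("case bl",(313,274),.032),("jar",(463,217),.111),("cup",(450,382),.067),("stand",(472,290),.117)]:
    print(n,onz(t,np.array(u)/1.5625,z).round(3))
w=arm.camera_info("wrist");print(w)
o=arm.observe();T=np.linalg.inv(w["world_to_cam"]);print("cam in tool",o["eef_rot"].T@(T[:3,3]-o["tcp_pos"]),o["eef_rot"].T@T[:3,:3])
a=arm.camera("top");b=a[140:230,350:420];c=a[140:230,190:260]
cv2.imwrite("pics/z.png",cv2.resize(np.hstack([b,c]),None,fx=5.7,fy=5.7,interpolation=cv2.INTER_CUBIC)[:,:,::-1])
E
```

```text
mixer front L [ 0.443 -0.185  0.046]
mixer back R? [ 0.619 -0.296  0.1  ]
handle [ 0.439 -0.251  0.1  ]
case fl [0.444 0.268 0.032]
case fr [0.439 0.126 0.032]
case br [0.555 0.123 0.032]
case bl [0.569 0.264 0.032]
jar [ 0.652 -0.002  0.111]
cup [0.375 0.021 0.067]
stand [ 0.527 -0.014  0.117]
{'fx': 277.59542698320405, 'fy': 277.59542698320405, 'cx': 254.8460281126252, 'cy': 188.0916692202255, 'D': array([0.00315166, 0.        , 0.        , 0.        , 0.        ]), 'world_to_cam': array([[ 0.40001634, -0.916505  , -0.00234792, -0.64849922],
       [-0.87907336, -0.38440116,  0.28189674, -0.03700672],
       [-0.25926231, -0.11069931, -0.95944188,  0.38015301],
       [ 0.        ,  0.        ,  0.        ,  1.        ]])}
cam in tool [ 0.07212411 -0.00031879 -0.07055867] [[ 6.37825111e-04 -9.59472632e-01 -2.81801103e-01]
 [ 9.99999495e-01  8.30927152e-04 -5.65743252e-04]
 [ 7.76971355e-04 -2.81800600e-01  9.59472677e-01]]
```

View pics/z.png

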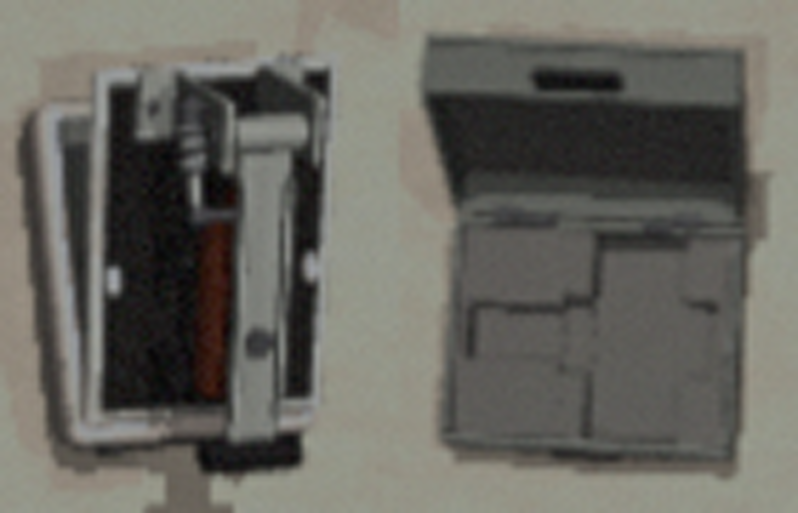

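```bash
cat > fit.py <<'E'
from h import *
from scipy.optimize import least_squares
t=arm.camera_info("top")
def tr(p,P):
    c,s=np.cos(p[2]),np.sin(p[2]);P=np.atleast_2d(P)
    return np.c_[p[0]+c*P[:,0]-s*P[:,1],p[1]+s*P[:,0]+c*P[:,1],P[:,2]]
if __name__=="__main__":
    # mixer: hinge, handle L/R ends
    M=np.array([[.0898,0,.1723+.006],[-.0443,.022,.1097],[-.0443,-.022,.1097]])
    px=np.array([[268,130],[200,455],[300,457]])/5.7+[350,140]
    r=least_squares(lambda p:(proj(t,tr(p,M))-px).ravel(),[.5,-.25,0]);print("mixer",r.x,r.fun.round(1))
    C=np.array([[-.057,.0725,.032],[-.057,-.0725,.032],[.057,-.0725,.032],[.057,.0725,.032]])
    px=np.array([[445,440],[735,455],[745,232],[460,222]]);px=(px-[399,0])/5.7+[190,140]
    lp=(np.array([[430,95],[745,107]])-[399,0])/5.7+[190,140]
    def f(p):
        a=p[3];L=[[.057-.114*np.cos(a),y,.032+.114*np.sin(a)] for y in(.0725,-.0725)]
        return (proj(t,tr(p,np.r_[C,L]))-np.r_[px,lp]).ravel()
    r=least_squares(f,[.5,.2,0,1.9]);print("case",r.x,r.fun.round(1))
E
python3 fit.py
```

```text
mixer [ 0.48235031 -0.24417079  0.07052627] [ 0.3  0.4 -0.   0.6 -0.3 -1. ]
case [ 0.5006967   0.19406843 -0.05500314  1.92457923] [-0.3  0.9  0.6  0.8  1.  -0.5 -0.1 -1.2 -1.2 -0.4  0.3  0.2]
```

Emit:
arm_command(rows=[[[35,-41,-17],0],[[35,-41,-17],0],[[35,-41,-17],0],[[35,-41,-17],0],[[35,-41,-17],0],[[35,-41,-17],0],[[35,-41,-17],0],[[35,-41,-17],0],[[35,-41,-17],0],[[35,-41,-17],0],[[35,-41,-17],0],[[35,-41,-17],0]], hand=-1)

```text
clock: 1.65
tcp_pos: [0.4482, 0.0245, 0.5084]
eef_rot: [[0.917, 0.399, 0.0], [0.399, -0.917, -0.0], [0.0, 0.0, -1.0]]
wrist_force: [1.5, 0.2, 0.2]
opening: 0.0854
gripper_force: 0.0
```

Emit:
arm_command(rows=[[[0,0,-40],6.5],[[0,0,-60],6.5],[[0,0,-60],6.5],[[0,0,-60],0],[[0,0,-60],0],[[0,0,-60],0]])

```text
clock: 2.4
tcp_pos: [0.4483, 0.0246, 0.743]
eef_rot: [[0.997, 0.069, 0.023], [0.069, -0.998, -0.008], [0.023, 0.009, -1.0]]
wrist_force: [0.3, 1.1, -0.1]
opening: 0.0853
gripper_force: 0.0
```

```bash
python3 -c "
from h import *
o=arm.observe();print(o['clock'],o['joint_pos'].round(1),o['tcp_pos'].round(3),o['eef_rot'].round(3))"
```

```text
2.4 [ -6.9   2.6  -2.5  67.3   0.8 108.9 -95.2] [0.448 0.025 0.743] [[ 0.997  0.069  0.023]
 [ 0.069 -0.998 -0.008]
 [ 0.023  0.009 -1.   ]]
```

Emit:
arm_command(rows=[[[0,0,-30],0],[[0,0,-30],0],[[0,0,-30],0],[[0,0,-30],0]])

```text
clock: 2.9
tcp_pos: [0.438, 0.0252, 0.7833]
eef_rot: [[0.992, 0.073, 0.107], [0.073, -0.997, 0.004], [0.107, 0.004, -0.994]]
wrist_force: [-0.9, -0.8, -0.2]
opening: 0.0854
gripper_force: 0.0
```

```bash
python3 -c "
from h import *
o=arm.observe();print(o['clock'],o['joint_pos'].round(1),o['tcp_pos'].round(3),o['eef_rot'].round(3))"
```

```text
2.9 [-2.360e+01 -1.000e-01  1.400e+01  6.460e+01  8.000e-01  1.094e+02
 -9.510e+01] [0.438 0.025 0.783] [[ 0.992  0.073  0.107]
 [ 0.073 -0.997  0.004]
 [ 0.107  0.004 -0.994]]
```

Emit:
arm_command(rows=[[[3,0,-30],0],[[3,0,-30],0],[[3,0,-30],0],[[3,0,-30],0],[[3,0,-30],0],[[3,0,-30],0]])

```text
clock: 3.65
tcp_pos: [0.4191, 0.0206, 0.8459]
eef_rot: [[0.966, 0.072, 0.247], [0.068, -0.997, 0.026], [0.248, -0.008, -0.969]]
wrist_force: [-0.6, -0.2, -0.5]
opening: 0.0853
gripper_force: 0.0
```

```bash
python3 -c "
from h import *
o=arm.observe();print(o['clock'],o['joint_pos'].round(1),o['tcp_pos'].round(3),o['eef_rot'].round(3))"
```

```text
3.65 [ 16.6  -1.  -24.8  57.2   0.2 109.4 -94.1] [0.419 0.021 0.846] [[ 0.966  0.072  0.247]
 [ 0.068 -0.997  0.026]
 [ 0.248 -0.008 -0.969]]
```

Emit:
arm_command(rows=[[[3,0,-30],0],[[3,0,-30],0],[[3,0,-30],0],[[3,0,-30],0],[[3,0,-30],0],[[3,0,-30],0]])

```text
clock: 4.4
tcp_pos: [0.3797, 0.0161, 0.907]
eef_rot: [[0.921, 0.072, 0.382], [0.063, -0.997, 0.038], [0.384, -0.011, -0.923]]
wrist_force: [0.1, 0.1, -0.2]
opening: 0.0852
gripper_force: 0.0
```

```bash
python3 -c "
from h import *
o=arm.observe();print(o['clock'],o['joint_pos'].round(1),o['tcp_pos'].round(3),o['eef_rot'].round(3))"
```

```text
4.4 [ 35.3  -5.3 -36.   52.3  -5.1 109.4 -89.8] [0.38  0.016 0.907] [[ 0.921  0.072  0.382]
 [ 0.063 -0.997  0.038]
 [ 0.384 -0.011 -0.923]]
```

Emit:
arm_command(rows=[[[-11.1,22.5,40],0],[[-11.1,22.5,40],0],[[-11.1,22.5,40],0],[[-11.1,22.5,40],0],[[-11.1,22.5,40],0],[[-11.1,22.5,40],0],[[-11.1,22.5,40],0],[[-11.1,22.5,40],0],[[-11.1,22.5,40],0],[[-11.1,22.5,40],0],[[-11.1,22.5,40],0],[[-11.1,22.5,40],0]])

```text
clock: 5.9
tcp_pos: [0.4601, -0.2438, 0.408]
eef_rot: [[0.922, 0.073, 0.381], [0.064, -0.997, 0.037], [0.383, -0.01, -0.924]]
wrist_force: [-0.2, -0.3, 0.7]
opening: 0.085
gripper_force: 0.0
```

```bash
python3 -c "
from h import *
o=arm.observe();print(o['clock'],o['joint_pos'].round(1),o['tcp_pos'].round(3),o['eef_rot'].round(3))
import pickle
i=arm.camera_info('wrist');pickle.dump(i,open('w1.pkl','wb'))
cv2.imwrite('pics/w1.png',cv2.resize(arm.camera('wrist'),(800,600),interpolation=cv2.INTER_CUBIC)[:,:,::-1])"
```

```text
5.9 [ 44.4   5.3 -16.  111.4 -15.4  45.7 -48.1] [ 0.46  -0.244  0.408] [[ 0.922  0.073  0.381]
 [ 0.064 -0.997  0.037]
 [ 0.383 -0.01  -0.924]]
```

View pics/w1.png

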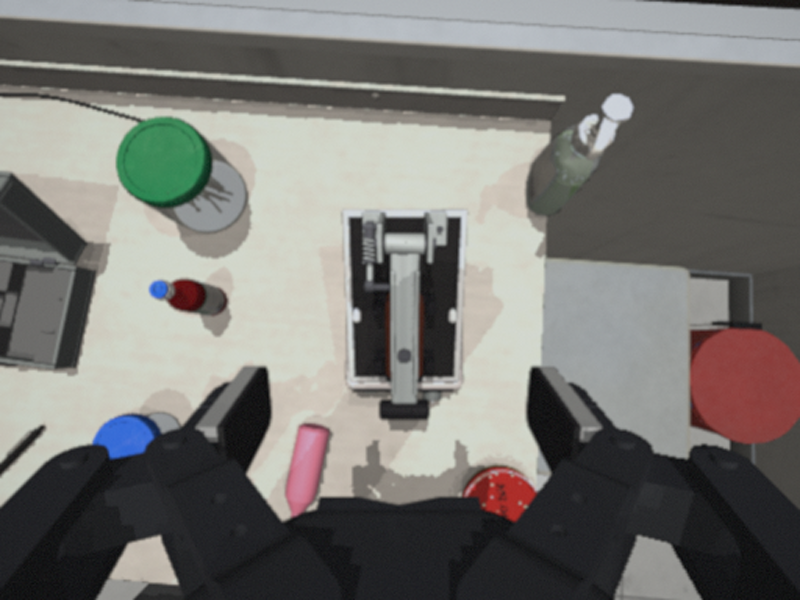

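```bash
cat > fit2.py <<'E'
from fit import *
import pickle
w=pickle.load(open('w1.pkl','rb'))
u=np.array([.9063,0,.4226]);n=np.array([-.4226,0,.9063]);H=np.array([.0898,0,.1723])
bs=H-.128*u-.026*n-.03*n; ey=np.array([0,1.,0])
px=np.array([[405,242],[380,408],[429,408],[343,212],[468,210],[460,388],[349,388]])/1.5625
tp=np.array([[268,130],[200,455],[300,457]])/5.7+[350,140]
def f(p):
    b=bs+p[3]*u
    M=[H+.006*n,H-.148*u+.022*ey,H-.148*u-.022*ey,b+.172*u+.056*ey,b+.172*u-.056*ey,b-.056*ey,b+.056*ey]
    e=proj(w,tr(p,M))-px
    return np.r_[e.ravel(),((proj(t,tr(p,M[:3]))-tp)*.5).ravel()]
r=least_squares(f,[.48,-.244,.07,-.02]);print(r.x,r.fun.round(1))
E
python3 fit2.py; python3 -c "
from h import *;o=arm.observe();print(o['eef_rot'].round(4))"
```

```text
[ 0.48538304 -0.24402437  0.07213493 -0.03029083] [ 0.2  1.2 -0.1 -0.3  0.5 -0.2 -0.9  1.   0.3  2.2 -0.  -2.   0.1 -2.2
  0.1  0.1 -0.  -0.3 -0.2 -1.1]
[[ 0.9246  0.0709  0.3742]
 [ 0.0603 -0.9974  0.04  ]
 [ 0.3761 -0.0144 -0.9265]]
```

Emit:
arm_command(rows=[[[-44,2,20],0],[[-44,2,30],0],[[-43,1,46],0],[[0,0,40],0],[[0,0,40],0],[[0,0,40],0],[[0,0,0],0],[[0,0,0],0]])

```text
clock: 6.95
tcp_pos: [0.4224, -0.2491, 0.161]
eef_rot: [[0.921, 0.073, 0.382], [0.064, -0.997, 0.036], [0.384, -0.008, -0.923]]
wrist_force: [-0.1, -0.1, 0.1]
opening: 0.0852
gripper_force: 0.0
```

```bash
python3 -c "
from h import *
o=arm.observe();print(o['clock'],o['joint_pos'].round(1),o['tcp_pos'].round(4),o['eef_rot'].round(3),o['wrist_force'])
cv2.imwrite('pics/s2.png',cv2.resize(arm.camera('side')[190:330,150:350],(800,560),interpolation=cv2.INTER_CUBIC)[:,:,::-1])"
```

```text
6.95 [ 46.5  26.1 -16.4 128.  -36.6  11.  -18.1] [ 0.4224 -0.2491  0.161 ] [[ 0.921  0.073  0.382]
 [ 0.064 -0.997  0.036]
 [ 0.384 -0.008 -0.923]] [-0.1290368  -0.10900137  0.11944717]
```

View pics/s2.png

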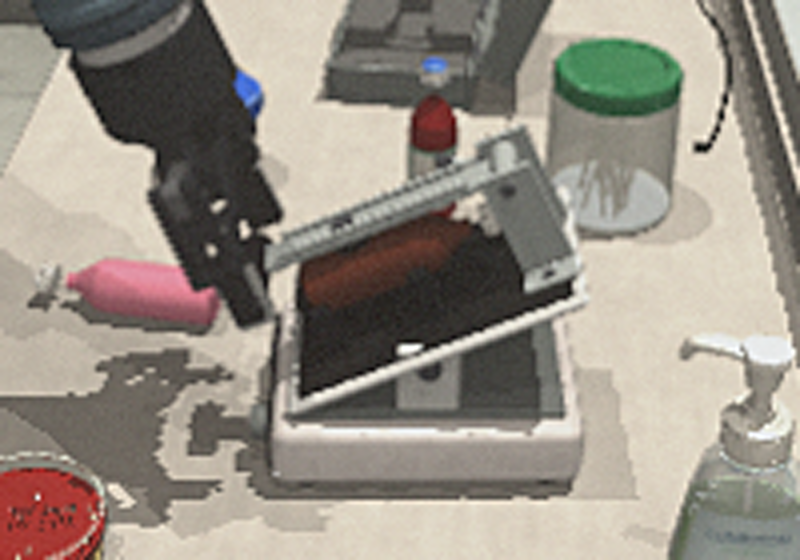

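Emit:
arm_command(rows=[[[0,0,0],0],[[0,0,0],0],[[0,0,0],0],[[0,0,0],0],[[0,0,0],0],[[0,0,0],0]], hand=1, newtons=40)

```text
clock: 7.75
tcp_pos: [0.4219, -0.2486, 0.1605]
eef_rot: [[0.922, 0.073, 0.381], [0.064, -0.997, 0.037], [0.383, -0.01, -0.924]]
wrist_force: [-4.2, 1.3, 9.0]
opening: 0.0428
gripper_force: 42.2
```

```bash
python3 -c "
from h import *
o=arm.observe();print(o['clock'],o['opening'],o['gripper_force'],o['wrist_force'].round(1),o['tcp_pos'].round(4))
R=o['eef_rot'];c,s=np.cos(.0721),np.sin(.0721)
Z=np.array([[c,-s,0],[s,c,0],[0,0,1]])
u=Z@[.9063,0,.4226];n=Z@[-.4226,0,.9063]
ph=np.r_[0,.06,.15,np.arange(.3,1.56,.15)];p=np.array([.148*(-np.cos(a)*u+np.sin(a)*n) for a in ph])
print(np.c_[ph[1:],(np.diff(p,axis=0)@R*1000).round(1)])"
```

```text
7.75 0.042786942608096484 42.2285932302475 [-4.2  1.3  9. ] [ 0.4219 -0.2486  0.1605]
[[  0.06  -0.1   -0.1   -8.9 ]
 [  0.15   0.8   -0.1  -13.3 ]
 [  0.3    4.    -0.2  -21.8 ]
 [  0.45   7.2   -0.2  -21.  ]
 [  0.6   10.3   -0.2  -19.7 ]
 [  0.75  13.1   -0.2  -17.9 ]
 [  0.9   15.6   -0.2  -15.7 ]
 [  1.05  17.8   -0.2  -13.2 ]
 [  1.2   19.6   -0.2  -10.4 ]
 [  1.35  20.9   -0.1   -7.4 ]
 [  1.5   21.8   -0.1   -4.2 ]]
```

Emit:
arm_command(rows=[[[0,0,-9],0],[[1,0,-13],0],[[4,0,-22],0],[[7,0,-21],0],[[10,0,-20],0],[[0,0,0],0]])

```text
clock: 8.5
tcp_pos: [0.4098, -0.2496, 0.2477]
eef_rot: [[0.921, 0.074, 0.381], [0.065, -0.997, 0.038], [0.383, -0.01, -0.924]]
wrist_force: [2.8, 2.0, -4.5]
opening: 0.0429
gripper_force: 42.6
```

```bash
python3 -c "
from h import *
o=arm.observe();print(o['clock'],o['opening'],o['gripper_force'],o['wrist_force'].round(1),o['tcp_pos'].round(4),o['joint_pos'].round(1))
print(o['eef_rot'].round(3))"
```

```text
8.5 0.042883531955046135 42.59972333908081 [ 2.8  2.  -4.5] [ 0.4098 -0.2496  0.2477] [ 40.6  14.3  -8.  126.8 -30.3  24.3 -26.4]
[[ 0.921  0.074  0.381]
 [ 0.065 -0.997  0.038]
 [ 0.383 -0.01  -0.924]]
```

Held and following the arc with small forces; carry it on to 1.5 rad.

Emit:
arm_command(rows=[[[13,0,-18],0],[[16,0,-16],0],[[18,0,-13],0],[[20,0,-10],0],[[21,0,-7],0],[[22,0,-4],0],[[8,0,-1],0],[[0,0,0],0]])

```text
clock: 9.5
tcp_pos: [0.4925, -0.244, 0.3552]
eef_rot: [[0.922, 0.075, 0.38], [0.065, -0.997, 0.04], [0.382, -0.012, -0.924]]
wrist_force: [-0.3, 6.9, 4.0]
opening: 0.0431
gripper_force: 42.0
```

Emit:
arm_command(rows=[[[0,0,0],0],[[0,0,0],0],[[0,0,0],0],[[0,0,0],0]], hand=-1)

```text
clock: 10.0
tcp_pos: [0.4921, -0.2455, 0.3555]
eef_rot: [[0.922, 0.073, 0.38], [0.063, -0.997, 0.038], [0.382, -0.011, -0.924]]
wrist_force: [-0.4, -0.4, 0.3]
opening: 0.0852
gripper_force: 0.0
```

Emit:
arm_command(rows=[[[0,0,-40],0],[[0,0,-40],0],[[-50,0,-20],0],[[-50,0,0],0],[[-40,0,0],0]])

```text
clock: 10.62
tcp_pos: [0.3233, -0.2581, 0.3941]
eef_rot: [[0.922, 0.072, 0.381], [0.063, -0.997, 0.037], [0.383, -0.01, -0.924]]
wrist_force: [0.4, -0.6, -0.1]
opening: 0.0856
gripper_force: 0.0
```

```bash
python3 -c "
from h import *
import pickle
o=arm.observe();print(o['clock'],o['opening'],o['wrist_force'].round(1),o['tcp_pos'].round(4),o['joint_pos'].round(1))
print(o['eef_rot'].round(3))
pickle.dump(arm.camera_info('wrist'),open('w2.pkl','wb'))
cv2.imwrite('pics/w2.png',cv2.resize(arm.camera('wrist'),(640,480),interpolation=cv2.INTER_CUBIC)[:,:,::-1])
"
```

```text
10.625 0.08561000732048711 [ 0.4 -0.6 -0.1] [ 0.3233 -0.2581  0.3941] [ 39.6  -5.4   2.9 124.  -22.1  48.2 -30.4]
[[ 0.922  0.072  0.381]
 [ 0.063 -0.997  0.037]
 [ 0.383 -0.01  -0.924]]
```

View pics/w2.png

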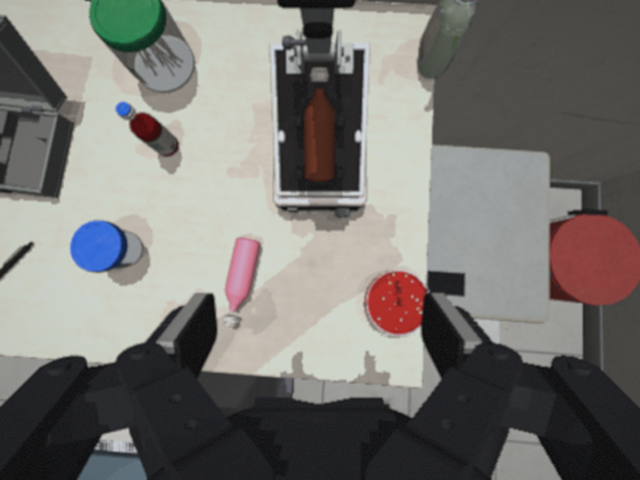

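```bash
cat > aim.py <<'E'
from fit import *
import sys,pickle
MX=[.4854,-.2440,.0721]
u=np.array([.9063,0,.4226]);n=np.array([-.4226,0,.9063]);H=np.array([.0898,0,.1723]);B=H-.128*u-.026*n
if __name__=="__main__":
    w=pickle.load(open('w2.pkl','rb'))
    for s,e in((0,17),(0,0),(70,0),(117,0)): print(s,e,(proj(w,tr(MX,B+s*.001*u+e*.001*n))*1.25).round(0))
    o=arm.observe();R=o['eef_rot']
    for s,d in((30,.054),):
        G=tr(MX,B+s*.001*u)[0];P=G-d*R[:,2]
        print(G,P,(R.T@(P-o['tcp_pos'])*1000).round(1))
E
python3 aim.py
```

```text
0 17 [[320. 181.]]
0 0 [[320. 179.]]
70 0 [[320. 115.]]
117 0 [[320.  67.]]
[ 0.4973391 -0.2431377  0.1073214] [ 0.47698183 -0.24523377  0.15729327] [ 58.    1.4 276.9]
```

Emit:
arm_command(rows=[[[30,1.5,0],0],[[30,0,20],0],[[0,0,45],0],[[0,0,45],0],[[0,0,45],0],[[0,0,40],0],[[0,0,30],0],[[0,0,0],0]])

```text
clock: 11.68
tcp_pos: [0.466, -0.2462, 0.2078]
eef_rot: [[0.923, 0.074, 0.378], [0.064, -0.997, 0.041], [0.38, -0.014, -0.925]]
wrist_force: [0.2, -0.0, -0.1]
opening: 0.0854
gripper_force: 0.0
```

```bash
sed -i 's/(30,.054)/(32,.060)/' aim.py; python3 aim.py | tail -1;  python3 -c "
from h import *
o=arm.observe();print(o['clock'],o['wrist_force'].round(1),o['joint_pos'].round(1))"
```

```text
[ 0.49914699 -0.24300712  0.1081666 ] [ 0.47648327 -0.24545228  0.16366774] [-7.   0.6 44.8]
11.675 [ 0.2 -0.  -0.1] [ 35.2  22.2  -7.1 122.5 -31.2  19.6 -28.7]
```

Emit:
arm_command(rows=[[[-7,0,15],0],[[0,0,20],0],[[0,0,10],0],[[0,0,0],0]])

```text
clock: 12.18
tcp_pos: [0.477, -0.2459, 0.1657]
eef_rot: [[0.922, 0.074, 0.381], [0.064, -0.997, 0.038], [0.382, -0.011, -0.924]]
wrist_force: [-0.8, -0.3, -0.2]
opening: 0.0857
gripper_force: 0.0
```

```bash
python3 aim.py | tail -1;  python3 -c "
from h import *
o=arm.observe();print(o['clock'],o['wrist_force'].round(1),o['joint_pos'].round(1))"
```

```text
[ 0.49914699 -0.24300712  0.1081666 ] [ 0.47630441 -0.24528978  0.1636013 ] [-1.4 -0.7  1.7]
12.175 [-0.8 -0.3 -0.2] [ 37.1  27.8 -10.4 122.3 -34.   13.8 -25.2]
```

Emit:
arm_command(rows=[[[0,0,0],0],[[0,0,0],0],[[0,0,0],0],[[0,0,0],0],[[0,0,0],0],[[0,0,0],0]], hand=1, newtons=30)

```text
clock: 12.92
tcp_pos: [0.4769, -0.2459, 0.1657]
eef_rot: [[0.922, 0.073, 0.381], [0.064, -0.997, 0.038], [0.383, -0.011, -0.924]]
wrist_force: [-3.3, 1.7, 5.4]
opening: 0.033
gripper_force: 29.8
```

Emit:
arm_command(rows=[[[-2,0,-20],0],[[-4,0,-40],0],[[-4,0,-40],0],[[-4,0,-40],0],[[-15,0,-40],0],[[-30,0,-20],0],[[0,0,0],0]])

```text
clock: 13.8
tcp_pos: [0.3444, -0.2576, 0.3279]
eef_rot: [[0.922, 0.071, 0.381], [0.061, -0.997, 0.036], [0.382, -0.01, -0.924]]
wrist_force: [-0.0, 0.3, -1.4]
opening: 0.0327
gripper_force: 30.5
```

```bash
python3 -c "
from h import *
import pickle
o=arm.observe();print(o['clock'],o['opening'],o['gripper_force'],o['wrist_force'].round(1),o['tcp_pos'].round(4),o['joint_pos'].round(1))
print(o['eef_rot'].round(4))
pickle.dump(arm.camera_info('wrist'),open('w3.pkl','wb'))
cv2.imwrite('pics/w3.png',cv2.resize(arm.camera('wrist'),(640,480),interpolation=cv2.INTER_CUBIC)[:,:,::-1])
"
```

```text
13.8 0.03267771582842551 30.548057556152344 [-0.   0.3 -1.4] [ 0.3444 -0.2576  0.3279] [ 40.6   1.5  -0.2 127.6 -26.6  37.8 -26.3]
[[ 0.922   0.0706  0.3807]
 [ 0.0613 -0.9975  0.0364]
 [ 0.3823 -0.0102 -0.924 ]]
```

View pics/w3.png

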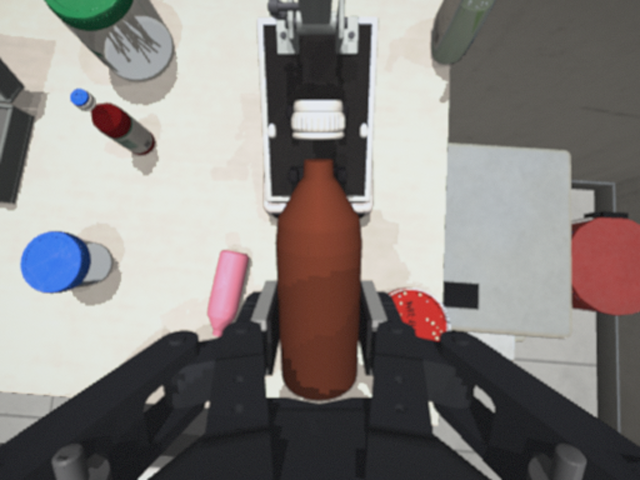

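```bash
cat > place.py <<'E'
from aim import *
from scipy.spatial.transform import Rotation as Ro
# bottle in tool at grasp
g=np.array([.4769,-.2459,.1657]);Rg=np.array([[.922,.073,.381],[.064,-.997,.038],[.383,-.011,-.924]])
Bw=tr(MX,B)[0];U=tr([0,0,MX[2]],u)[0]
ob=Rg.T@(Bw-g);ax=Rg.T@U
CASE=[.5007,.1941,-.055]
def target(R,tw,h,case=CASE):
    R2=R@Ro.from_euler('z',tw,degrees=True).as_matrix()
    bed=tr(case,[[0,-.0585,.030+h]])[0]
    return R2,bed-R2@ob
def besttw(R,case=CASE):
    cy=np.array([-np.sin(case[2]),np.cos(case[2])])
    f=lambda t:np.cross((R@Ro.from_euler('z',t,degrees=True).as_matrix()@ax)[:2],cy)
    from scipy.optimize import brentq
    o=np.degrees(np.arctan2(*( (R@ax)[:2][::-1]))); t0=-(90-3-o)
    return brentq(f,t0-30,t0+30)
if __name__=="__main__":
    o=arm.observe();R=o['eef_rot'];print(o['tcp_pos'].round(4),R.round(3).tolist());print("ob",ob,"ax",ax)
    tw=besttw(R)
    for h in(.17,.08,.008):
        R2,P=target(R,tw,h);print(h,"tw",round(tw,1),"P",P.round(4),"lvl",(R2@ax).round(3),"move in tool now",(R.T@(P-o['tcp_pos'])*1000).round(1),"after twist",(R2.T@(P-o['tcp_pos'])*1000).round(1))
E
python3 place.py; python3 -c "
from place import *
w=pickle.load(open('w3.pkl','rb'));o=arm.observe();R=o['eef_rot']
for s,e in((0,0),(0,17),(70,0),(117,0)):print(proj(w,o['tcp_pos']+R@(ob+ax*s*.001-e*.001*np.array([0,0,1])))*1.25)"
```

```text
[ 0.3457 -0.2573  0.3278] [[0.922, 0.072, 0.381], [0.062, -0.997, 0.037], [0.383, -0.01, -0.924]]
ob [-0.03332152 -0.00050723  0.06314204] ax [ 0.99947183 -0.00375236 -0.04359829]
0.17 tw -80.9 P [0.4764 0.1664 0.2609] lvl [0.055 0.993 0.11 ] move in tool now [ 121.3 -412.6  127.3] after twist [426.6  54.6 127.3]
0.08 tw -80.9 P [0.4764 0.1664 0.1709] lvl [0.055 0.993 0.11 ] move in tool now [  86.9 -411.6  210.4] after twist [420.2  20.7 210.4]
0.008 tw -80.9 P [0.4764 0.1664 0.0989] lvl [0.055 0.993 0.11 ] move in tool now [  59.3 -410.9  276.9] after twist [415.1  -6.4 276.9]
[[318.41095244 371.89207798]]
[[318.39527089 399.40770695]]
[[317.59298736 224.92364131]]
[[316.86973775  95.12649292]]place.py:14: DeprecationWarning: Arrays of 2-dimensional vectors are deprecated. Use arrays of 3-dimensional vectors instead. (deprecated in NumPy 2.0)
  f=lambda t:np.cross((R@Ro.from_euler('z',t,degrees=True).as_matrix()@ax)[:2],cy)
```

Emit:
arm_command(rows=[[[13.5,-45.8,10],0],[[13.5,-45.8,10],0],[[13.5,-45.8,10],0],[[13.5,-45.8,10],0],[[13.5,-45.8,10],0],[[13.5,-45.8,10],0],[[13.5,-45.8,10],0],[[13.5,-45.8,10],0],[[13.5,-45.8,10],0]])

```text
clock: 14.98
tcp_pos: [0.4615, 0.1628, 0.2949]
eef_rot: [[0.922, 0.074, 0.379], [0.064, -0.997, 0.039], [0.381, -0.012, -0.925]]
wrist_force: [0.6, -1.4, 0.5]
opening: 0.033
gripper_force: 30.6
```

Emit:
arm_command(rows=[[[0,0,0],-10.1],[[0,0,0],-10.1],[[0,0,0],-10.1],[[0,0,0],-10.1],[[0,0,0],-10.1],[[0,0,0],-10.1],[[0,0,0],-10.1],[[0,0,0],-10.1],[[0,0,0],0]])

```text
clock: 16.1
tcp_pos: [0.4611, 0.1611, 0.295]
eef_rot: [[0.076, 0.923, 0.378], [0.994, -0.098, 0.039], [0.073, 0.373, -0.925]]
wrist_force: [-0.2, -0.1, -2.4]
opening: 0.033
gripper_force: 30.5
```

```bash
python3 -W ignore place.py; python3 -c "
from h import *
import pickle
o=arm.observe();print(o['clock'],o['opening'],o['gripper_force'],o['joint_pos'].round(1))
pickle.dump(arm.camera_info('wrist'),open('w4.pkl','wb'))
cv2.imwrite('pics/w4.png',cv2.resize(arm.camera('wrist'),(800,600),interpolation=cv2.INTER_CUBIC)[:,:,::-1])
"
```

```text
[0.4611 0.1611 0.295 ] [[0.076, 0.923, 0.378], [0.994, -0.098, 0.039], [0.073, 0.373, -0.925]]
ob [-0.03332152 -0.00050723  0.06314204] ax [ 0.99947183 -0.00375236 -0.04359829]
0.17 tw -0.1 P [0.4765 0.1663 0.261 ] lvl [0.055 0.993 0.112] move in tool now [ 3.8  1.  37.5] after twist [ 3.8  1.  37.5]
0.08 tw -0.1 P [0.4765 0.1663 0.171 ] lvl [0.055 0.993 0.112] move in tool now [ -2.8 -32.6 120.7] after twist [ -2.7 -32.6 120.7]
0.008 tw -0.1 P [0.4765 0.1663 0.099 ] lvl [0.055 0.993 0.112] move in tool now [ -8.  -59.5 187.3] after twist [ -8.  -59.5 187.3]
16.1 0.03299450666741639 30.499931573867798 [ 13.9  12.7 -47.3 124.1  37.3  31.7 -65.7]
```

View pics/w4.png

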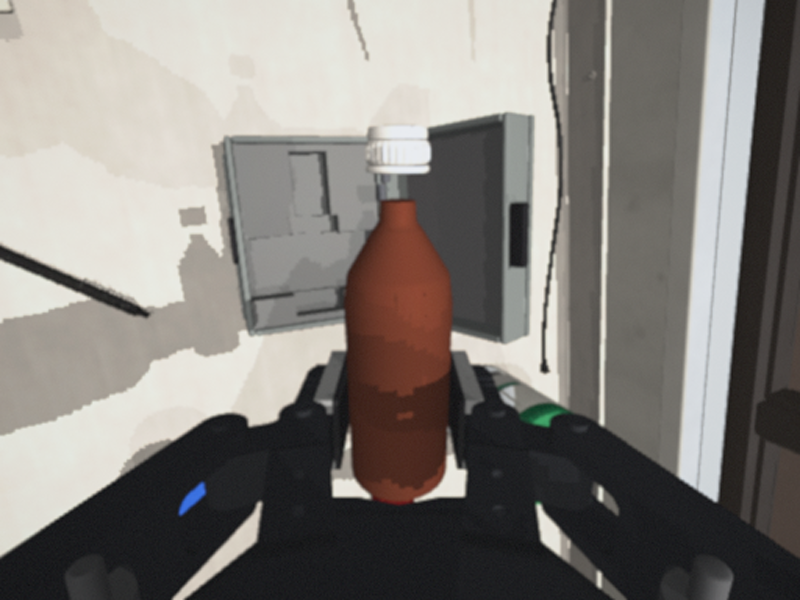

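```bash
cat > fit3.py <<'E'
from fit import *
import pickle
w=pickle.load(open('w4.pkl','rb'))
C=np.array([[-.057,.0725,.032],[-.057,-.0725,.032],[.057,-.0725,.032],[.057,.0725,.032]])
N=np.array([[-.014,.062,.028],[.014,.062,.028],[-.0195,-.062,.028]])
pc=((np.array([[445,440],[735,455],[745,232],[460,222],[430,95],[745,107]])-[399,0])/5.7+[190,140])
pw=np.array([[228,137],[249,333],[292,153],[327,153],[297,315],[503,122],[503,342]])/1.5625
def f(p):
    a=p[3];L=np.array([[.057-.114*np.cos(a),y,.032+.114*np.sin(a)] for y in(.0725,-.0725)])
    return np.r_[((proj(t,tr(p,np.r_[C,L]))-pc)*.5).ravel(),(proj(w,tr(p,np.r_[C[:2],N,L]))-pw).ravel()]
r=least_squares(f,[.5,.2,0,1.9],loss='soft_l1');print(r.x,r.fun.round(1))
E
python3 fit3.py
```

```text
[ 0.50441741  0.19780971 -0.06898302  1.90474874] [-1.  -0.4 -0.5 -0.1 -0.  -0.7 -0.6 -1.4 -1.1 -0.7 -0.4 -0.  -1.1 -0.7
  0.2  3.4 -0.8 -0.   0.9  0.1  0.3  1.4  2.3 -4.7 -0.7  5.5]
```

```bash
python3 -c "
import cv2
a=cv2.imread('pics/w4.png')[95:355,215:545]
cv2.imwrite('pics/c4.png',cv2.resize(a,None,fx=2.3,fy=2.3,interpolation=cv2.INTER_CUBIC))"
```

```text
(no output)
```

View pics/c4.png

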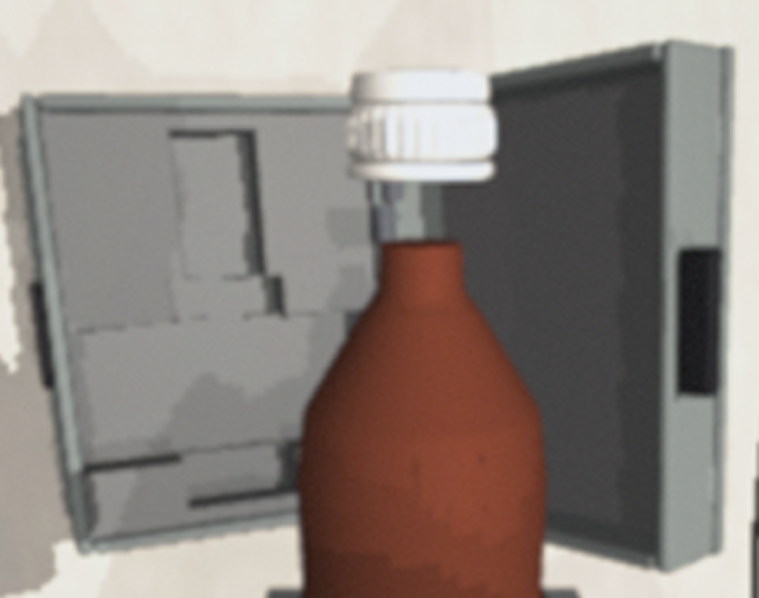

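```bash
cat > fit3.py <<'E'
from fit import *
import pickle
w=pickle.load(open('w4.pkl','rb'))
C=np.array([[-.057,.0725,.032],[-.057,-.0725,.032],[.057,-.0725,.032],[.057,.0725,.032]])
N=np.array([[-.014,.062,.028],[.014,.062,.028],[-.0195,-.062,.028],[-.052,.0015,.028],[-.052,-.0455,.028]])
pc=((np.array([[445,440],[735,455],[745,232],[460,222],[430,95],[745,107]])-[399,0])/5.7+[190,140])
pw=(np.array([[22,96],[83,550],[170,129],[253,129],[190,505],[78,330],[85,470],[675,42],[668,570]])/2.3+[215,95])/1.5625
def res(p,c):
    a=p[3];L=np.array([[.057-.114*np.cos(a),y,.032+.114*np.sin(a)] for y in(.0725,-.0725)])
    return (proj(t,tr(p,np.r_[C,L]))-pc) if c=="t" else proj(w,tr(p,np.r_[C[:2],N,L]))-pw
for nm,f in (("wrist",lambda p:res(p,"w").ravel()),("both",lambda p:np.r_[res(p,"w").ravel(),.5*res(p,"t").ravel()])):
    r=least_squares(f,[.5,.2,0,1.9]);print(nm,r.x.round(4),r.fun.round(1))
E
python3 fit3.py
```

```text
wrist [ 0.5045  0.1993 -0.0565  1.9367] [ 0.1 -1.3 -0.4  1.9  0.4 -0.   1.5 -0.2  0.4  0.6 -2.5 -0.2  0.5  0.8
  0.4 -1.9  0.6  1.5]
both [ 0.5044  0.1992 -0.057   1.9348] [ 0.1 -1.2 -0.5  2.   0.4  0.1  1.4 -0.   0.3  0.7 -2.5 -0.1  0.4  0.9
  0.2 -1.7  0.4  1.7 -1.1 -0.2 -0.7 -0.2 -0.4 -0.9 -0.9 -1.3 -1.5 -1.1
 -0.8 -0.8]
```

```bash
sed -i 's/^CASE=.*/CASE=[.5045,.1993,-.0567]/; s/for h in.*:$/for h in(.04,.003):/' place.py; python3 -W ignore place.py
```

```text
[0.4611 0.1609 0.2951] [[0.078, 0.922, 0.379], [0.994, -0.1, 0.039], [0.074, 0.373, -0.925]]
ob [-0.03332152 -0.00050723  0.06314204] ax [ 0.99947183 -0.00375236 -0.04359829]
0.04 tw -0.1 P [0.4803 0.1715 0.131 ] lvl [0.056 0.993 0.112] move in tool now [ -0.  -44.7 159.4] after twist [  0.  -44.7 159.4]
0.003 tw -0.1 P [0.4803 0.1715 0.094 ] lvl [0.056 0.993 0.112] move in tool now [ -2.7 -58.5 193.6] after twist [ -2.7 -58.5 193.6]
```

Emit:
arm_command(rows=[[[0,-9,32],0],[[0,-9,32],0],[[0,-9,32],0],[[0,-9,32],0],[[0,-9,32],0],[[0,0,0],0]])

```text
clock: 16.9
tcp_pos: [0.4792, 0.1709, 0.1286]
eef_rot: [[0.076, 0.924, 0.376], [0.995, -0.097, 0.037], [0.07, 0.371, -0.926]]
wrist_force: [-0.1, 0.2, -1.1]
opening: 0.0327
gripper_force: 30.6
```

```bash
python3 -W ignore place.py; python3 -c "
from h import *
o=arm.observe();print(o['clock'],o['opening'],o['gripper_force'],o['joint_pos'].round(1),o['wrist_force'].round(1))"
```

```text
[0.4792 0.1709 0.1286] [[0.076, 0.924, 0.376], [0.995, -0.097, 0.037], [0.07, 0.371, -0.926]]
ob [-0.03332152 -0.00050723  0.06314204] ax [ 0.99947183 -0.00375236 -0.04359829]
0.04 tw 0.0 P [0.4805 0.1716 0.131 ] lvl [0.056 0.993 0.11 ] move in tool now [ 1.   2.  -1.7] after twist [ 1.   2.  -1.7]
0.003 tw 0.0 P [0.4805 0.1716 0.094 ] lvl [0.056 0.993 0.11 ] move in tool now [ -1.6 -11.7  32.6] after twist [ -1.6 -11.7  32.6]
16.9 0.03271961791688833 30.553733110427856 [  -8.6   31.6  -24.4  128.    87.    20.6 -115.4] [-0.1  0.2 -1.1]
```

Emit:
arm_command(rows=[[[-0.5,-4,9],0],[[-0.5,-4,9],0],[[-0.5,-2,7],0],[[0,0,0],0],[[0,0,0],0]])

```text
clock: 17.52
tcp_pos: [0.481, 0.1711, 0.1047]
eef_rot: [[0.076, 0.922, 0.381], [0.995, -0.097, 0.038], [0.072, 0.376, -0.924]]
wrist_force: [-0.6, -0.0, -0.1]
opening: 0.0328
gripper_force: 30.6
```

```bash
python3 -W ignore place.py|tail -1; python3 -c "
from h import *
o=arm.observe();print(o['clock'],o['opening'],o['gripper_force'],o['joint_pos'].round(1),o['wrist_force'].round(1))"
```

```text
0.003 tw 0.0 P [0.4802 0.1716 0.0939] lvl [0.056 0.993 0.111] move in tool now [-0.4 -4.9  9.6] after twist [-0.4 -4.9  9.6]
17.525 0.032811254122444795 30.553797483444214 [  -8.4   35.1  -24.6  128.    97.2   21.8 -125. ] [-0.6 -0.  -0.1]
```

Emit:
arm_command(rows=[[[0,-2.5,5],0],[[0,0,0],0],[[0,0,0],0]])

```text
clock: 17.9
tcp_pos: [0.4801, 0.1714, 0.0981]
eef_rot: [[0.075, 0.922, 0.379], [0.995, -0.096, 0.038], [0.071, 0.375, -0.924]]
wrist_force: [0.1, -0.4, -0.4]
opening: 0.0332
gripper_force: 30.6
```

Emit:
arm_command(rows=[[[0,-2.5,5],0],[[0,0,0],0],[[0,0,0],0]])

```text
clock: 18.27
tcp_pos: [0.4797, 0.1718, 0.0924]
eef_rot: [[0.075, 0.922, 0.379], [0.995, -0.096, 0.038], [0.071, 0.374, -0.925]]
wrist_force: [0.2, 0.4, -1.0]
opening: 0.0325
gripper_force: 30.6
```

```bash
python3 -W ignore place.py|tail -1; python3 -c "
from h import *
o=arm.observe();print(o['clock'],o['opening'],o['gripper_force'],o['joint_pos'].round(1),o['wrist_force'].round(1),o['wrist_torque'].round(2))
cv2.imwrite('pics/x5.png',np.hstack([arm.camera('wrist')[:,:,::-1],arm.camera('side')[:,:,::-1]]))"
```

```text
0.003 tw 0.1 P [0.4802 0.1716 0.094 ] lvl [0.056 0.993 0.111] move in tool now [-0.   1.1 -1.2] after twist [-0.   1.1 -1.2]
18.275 0.032455506985491434 30.553870797157288 [  -8.1   37.   -25.2  128.1  101.1   22.8 -128.6] [ 0.2  0.4 -1. ] [-0.07  0.46 -0.  ]
```

Emit:
arm_command(rows=[[[0,0,0],0],[[0,0,0],0],[[0,0,0],0],[[0,0,0],0]], hand=-0.1)

```text
clock: 18.88
tcp_pos: [0.4798, 0.1718, 0.0926]
eef_rot: [[0.075, 0.922, 0.38], [0.995, -0.096, 0.038], [0.071, 0.375, -0.924]]
wrist_force: [-0.4, -0.1, 0.0]
opening: 0.047
gripper_force: 0.0
```

Emit:
arm_command(rows=[[[0,0,-5],0],[[0,0,-10],0],[[0,0,-25],0],[[0,0,-40],0],[[0,0,-40],0],[[0,0,-40],0]])

```text
clock: 19.62
tcp_pos: [0.4181, 0.1659, 0.2417]
eef_rot: [[0.074, 0.922, 0.38], [0.995, -0.095, 0.038], [0.071, 0.375, -0.924]]
wrist_force: [0.6, -1.1, 0.2]
opening: 0.0468
gripper_force: 0.0
```

```bash
python3 -c "
from h import *
import pickle
o=arm.observe();print(o['clock'],o['opening'],o['joint_pos'].round(1),o['wrist_force'].round(1),o['tcp_pos'].round(3))
pickle.dump(arm.camera_info('wrist'),open('w6.pkl','wb'))
cv2.imwrite('pics/w6.png',cv2.resize(arm.camera('wrist'),(800,600),interpolation=cv2.INTER_CUBIC)[:,:,::-1])"
```

```text
19.625 0.046844446584118266 [ -1.5  13.  -34.8 132.1  48.2  24.4 -81.7] [ 0.6 -1.1  0.2] [0.418 0.166 0.242]
```

View pics/w6.png

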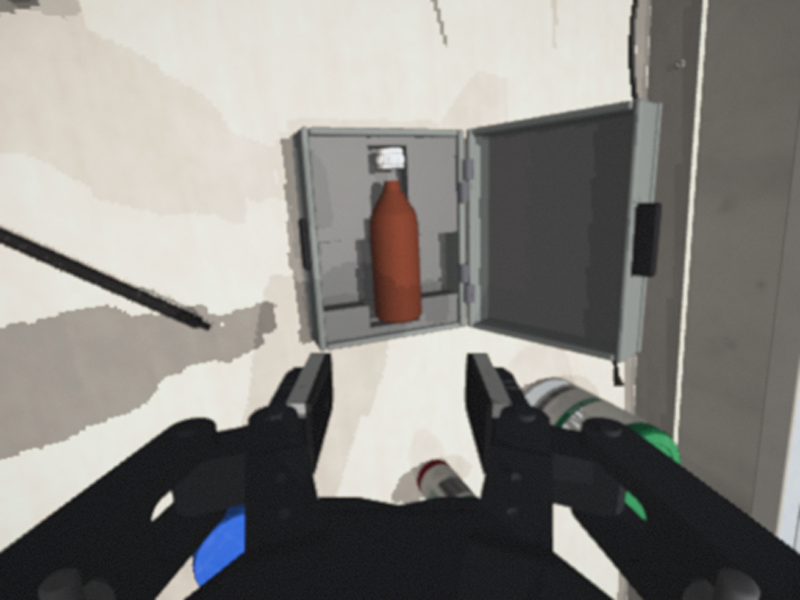

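```bash
cat > lid.py <<'E'
from place import *
import sys
L,A0=.073,1.935
d3=None
def plan(R,L=L):
    c,s=np.cos(CASE[2]),np.sin(CASE[2]);Z=np.array([[c,-s,0],[s,c,0],[0,0,1]])
    z=Z.T@R[:,2];d=np.array([z[0],0,z[2]]);d/=np.linalg.norm(d)
    def Q(r,a,t=.03): return np.array([.057-r*np.cos(a)+t*np.sin(a),0,.032+r*np.sin(a)+t*np.cos(a)])
    at=np.arctan2(-d[2],d[0])   # flat parallel to finger
    def E(a): return Q(.114,a)+.015*d if a>at else Q(.099,a)
    def tcp(a,off=(0,0,0)): return tr(CASE,E(a))[0]-R@(np.array([0,-.0145,L])-np.array(off))
    return tcp,at
if __name__=="__main__":
    o=arm.observe();R=o['eef_rot'];p=o['tcp_pos'];tcp,at=plan(R);print("clock",o['clock'],"at",at,p.round(4),o['joint_pos'].round(1),o['wrist_force'].round(1))
    print("now->pre-high",(R.T@(tcp(A0,(0,.02,-.09))-p)*1e3).round(1),"pre",(R.T@(tcp(A0,(0,.02,0))-p)*1e3).round(1))
    prev=tcp(A0,(0,.02,0))
    for a in np.r_[np.arange(1.9,0,-.1),0]:
        q=tcp(a);print(round(a,2),q.round(3),"step",(R.T@(q-prev)*1e3).round(1),"from now",(R.T@(q-p)*1e3).round(1));prev=q
E
python3 -W ignore lid.py; python3 -c "
from h import *
import pickle
w=pickle.load(open('w6.pkl','rb'));o=arm.observe();R=o['eef_rot']
for L in(.06,.065,.07,.075,.08,.086):print(L,(proj(w,[o['tcp_pos']+R@np.array([.011,y,L]) for y in(-.0235,.0235)])*1.5625).round(0).tolist())"
```

```text
clock 19.675 at 1.1807594193886626 [0.4176 0.1669 0.245 ] [ -1.2  12.6 -35.2 132.1  47.5  24.5 -81.1] [0.4 1.3 2.4]
now->pre-high [ 31.2 183.5  42.3] pre [ 31.2 183.5 132.3]
1.9 [0.618 0.188 0.189] step [  0.1 -22.3  -3.5] from now [ 31.3 161.3 128.9]
1.8 [0.608 0.188 0.195] step [ 0.3 -7.1 -9.4] from now [ 31.6 154.2 119.5]
1.7 [0.597 0.189 0.2  ] step [ 0.2 -8.  -8.7] from now [ 31.8 146.2 110.8]
1.6 [0.586 0.19  0.204] step [ 0.1 -8.8 -7.8] from now [ 31.9 137.4 103. ]
1.5 [0.574 0.19  0.207] step [ 0.  -9.6 -6.9] from now [ 31.9 127.8  96.1]
1.4 [0.563 0.191 0.208] step [ -0.1 -10.2  -5.9] from now [ 31.8 117.6  90.2]
1.3 [0.551 0.192 0.209] step [ -0.2 -10.7  -4.9] from now [ 31.6 106.9  85.3]
1.2 [0.539 0.192 0.208] step [ -0.2 -11.2  -3.8] from now [31.4 95.7 81.6]
1.1 [0.529 0.193 0.207] step [ -0.3 -10.3  -2.7] from now [31.1 85.4 78.9]
1.0 [0.519 0.193 0.204] step [ -0.3 -10.2  -1.7] from now [30.8 75.3 77.2]
0.9 [0.509 0.194 0.201] step [ -0.4 -10.3  -0.7] from now [30.4 64.9 76.5]
0.8 [0.499 0.194 0.197] step [ -0.5 -10.3   0.4] from now [29.9 54.6 76.9]
0.7 [0.491 0.195 0.192] step [ -0.5 -10.2   1.4] from now [29.4 44.4 78.3]
0.6 [0.482 0.195 0.186] step [ -0.6 -10.    2.4] from now [28.8 34.3 80.7]
0.5 [0.474 0.196 0.179] step [-0.6 -9.7  3.4] from now [28.2 24.6 84.1]
0.4 [0.467 0.196 0.171] step [-0.7 -9.4  4.4] from now [27.5 15.3 88.5]
0.3 [0.461 0.197 0.163] step [-0.7 -8.9  5.3] from now [26.8  6.4 93.8]
0.2 [0.456 0.197 0.154] step [-0.7 -8.3  6.1] from now [26.1 -1.9 99.9]
0.1 [0.451 0.197 0.145] step [-0.8 -7.6  6.9] from now [ 25.3  -9.5 106.9]
0.0 [0.448 0.197 0.135] step [-0.8 -6.9  7.7] from now [ 24.6 -16.4 114.5]
0.06 [[326.0, 362.0], [473.0, 362.0]]
0.065 [[328.0, 355.0], [470.0, 355.0]]
0.07 [[330.0, 349.0], [468.0, 349.0]]
0.075 [[333.0, 343.0], [466.0, 344.0]]
0.08 [[335.0, 338.0], [464.0, 338.0]]
0.086 [[337.0, 332.0], [462.0, 332.0]]
```

Emit:
arm_command(rows=[[[8,46,0],0],[[8,46,0],0],[[8,46,0],0],[[7,45,0],0],[[0,0,20],0],[[0,0,20],0],[[0,0,0],0]], hand=1, newtons=60)

```text
clock: 20.55
tcp_pos: [0.6045, 0.18, 0.2728]
eef_rot: [[0.075, 0.923, 0.377], [0.995, -0.096, 0.037], [0.07, 0.372, -0.926]]
wrist_force: [-0.0, -0.8, -0.3]
opening: 0.0003
gripper_force: 0.0
```

```bash
python3 -W ignore lid.py | head -2
```

```text
clock 20.55 at 1.1865209034191317 [0.6045 0.18   0.2728] [  3.6  27.2 -34.7 106.9  41.3  35.2 -61.5] [-0.  -0.8 -0.3]
now->pre-high [ 3.   2.9 -3.8] pre [ 3.   2.9 86.2]
```

Emit:
arm_command(rows=[[[3,3,22],0],[[0,0,22],0],[[0,0,22],0],[[0,0,20],0],[[0,0,0],0]])

```text
clock: 21.18
tcp_pos: [0.6405, 0.1861, 0.1945]
eef_rot: [[0.075, 0.923, 0.377], [0.995, -0.096, 0.037], [0.07, 0.373, -0.925]]
wrist_force: [-0.3, -0.1, 0.6]
opening: 0.0003
gripper_force: 0.0
```

```bash
python3 -W ignore lid.py | head -3
```

```text
clock 21.175 at 1.1859668964903143 [0.6405 0.1861 0.1945] [ -1.7  35.8 -28.  104.6  49.6  29.6 -68.3] [-0.3 -0.1  0.6]
now->pre-high [ -0.3  -0.7 -90.1] pre [-0.3 -0.7 -0.1]
1.9 [0.618 0.188 0.189] step [  0.1 -22.3  -3.4] from now [ -0.2 -23.   -3.5]
```

Emit:
arm_command(rows=[[[0,-11,-2],0],[[0,-12,-2],0],[[0,-7,-9],0],[[0,-8,-9],0],[[0,-9,-8],0],[[0,-10,-7],0],[[0,0,0],0]])

```text
clock: 22.05
tcp_pos: [0.5745, 0.1911, 0.2108]
eef_rot: [[0.074, 0.921, 0.382], [0.995, -0.096, 0.039], [0.072, 0.377, -0.923]]
wrist_force: [3.0, 0.1, 4.0]
opening: 0.0001
gripper_force: 1.7
```

```bash
python3 -W ignore lid.py | sed -n '1p;7p'
```

```text
clock 22.05 at 1.1807006280303298 [0.5745 0.1911 0.2108] [ -3.8  29.2 -27.8 113.3  50.7  27.3 -74.4] [3.  0.1 4. ]
1.5 [0.574 0.19  0.207] step [ 0.  -9.6 -6.9] from now [-1.1 -1.5  3.5]
```

Emit:
arm_command(rows=[[[-1,-11,-3],0],[[0,-11,-5],0],[[0,-11,-4],0],[[0,-10,-2.5],0],[[0,-10,-1.5],0],[[0,-10,-0.5],0],[[0,0,0],0]])

```text
clock: 22.92
tcp_pos: [0.5156, 0.1956, 0.2093]
eef_rot: [[0.075, 0.915, 0.396], [0.994, -0.098, 0.037], [0.073, 0.391, -0.917]]
wrist_force: [-17.0, -13.2, 69.2]
opening: 0.0004
gripper_force: 39.3
```

```bash
python3 -W ignore lid.py | sed -n '1p;13,22p'
```

```text
clock 22.925 at 1.1657581128599297 [0.5156 0.1956 0.2093] [ -8.9  24.5 -25.2 121.2  55.7  24.2 -84.8] [-17.  -13.2  69.2]
0.9 [0.508 0.194 0.201] step [ -0.4 -10.3  -0.8] from now [ -2.7 -10.3   4.6]
0.8 [0.498 0.195 0.197] step [ -0.5 -10.3   0.2] from now [ -3.2 -20.6   4.8]
0.7 [0.489 0.195 0.191] step [ -0.5 -10.2   1.3] from now [ -3.8 -30.9   6.1]
0.6 [0.481 0.196 0.185] step [ -0.6 -10.1   2.3] from now [ -4.4 -41.    8.3]
0.5 [0.473 0.196 0.178] step [-0.6 -9.8  3.3] from now [ -5.  -50.8  11.6]
0.4 [0.466 0.196 0.171] step [-0.7 -9.4  4.2] from now [ -5.7 -60.2  15.8]
0.3 [0.46  0.197 0.163] step [-0.7 -8.9  5.1] from now [ -6.4 -69.1  21. ]
0.2 [0.455 0.197 0.154] step [-0.7 -8.4  6. ] from now [ -7.2 -77.5  27. ]
0.1 [0.45  0.197 0.144] step [-0.8 -7.7  6.8] from now [ -7.9 -85.2  33.8]
0.0 [0.447 0.198 0.135] step [-0.8 -7.   7.6] from now [ -8.7 -92.2  41.3]
```

Emit:
arm_command(rows=[[[0,0,-10],0],[[0,0,-20],0],[[0,30,-10],0],[[0,30,0],0],[[0,0,0],0]])

```text
clock: 23.55
tcp_pos: [0.5511, 0.1869, 0.2603]
eef_rot: [[0.078, 0.922, 0.38], [0.994, -0.099, 0.037], [0.072, 0.375, -0.924]]
wrist_force: [-0.3, 0.4, -0.0]
opening: -0.0001
gripper_force: 0.0
```

```bash
cat > lid2.py <<'E'
from lid import *
from scipy.ndimage import zoom
def show():
    o=arm.observe();print("clock",o['clock'],o['tcp_pos'].round(4),o['joint_pos'].round(1),o['wrist_force'].round(1));return o
def Qw(r,a,t=.03,y=0): return tr(CASE,[[.057-r*np.cos(a)+t*np.sin(a),y,.032+r*np.sin(a)+t*np.cos(a)]])[0]
def tcpE(R,P,off=(0,0,0)): return P-R@(np.array([0,-.0145,.073])-np.array(off))
if __name__=="__main__":
    o=show();R=o['eef_rot'];p=o['tcp_pos']
    prev=tcpE(R,Qw(.085,1.25),(0,.025,0));print("pre",(R.T@(prev-p)*1e3).round(1))
    for a in np.r_[1.25:0.01:-.1,0]:
        q=tcpE(R,Qw(.085,a));print(round(a,2),q.round(3),"step",(R.T@(q-prev)*1e3).round(1),"from now",(R.T@(q-p)*1e3).round(1));prev=q
    for c in ("side",):
        i=arm.camera_info(c);
        # lid angle from side picture: compare projected lid outline edges with gradient
        g=cv2.GaussianBlur(cv2.cvtColor(arm.camera(c),cv2.COLOR_RGB2GRAY),(3,3),0).astype(float)
        gx,gy=cv2.Sobel(g,6,1,0),cv2.Sobel(g,6,0,1);out=[]
        for a in np.arange(.0,1.6,.03):
            sc=0
            for P0,P1 in (((0,0),(.114,0)),((.114,0),(.114,.03)),((.114,.03),(0,.03))):
                k=np.linspace(0.05,.95,40);pts=np.array([Qw(P0[0]+(P1[0]-P0[0])*s,a,P0[1]+(P1[1]-P0[1])*s,-.0725) for s in k])
                uv=proj(i,pts);dv=uv[-1]-uv[0];nn=np.array([-dv[1],dv[0]])/np.linalg.norm(dv)
                m=uv.round().astype(int);sc+=abs((gx[m[:,1],m[:,0]]*nn[0]+gy[m[:,1],m[:,0]]*nn[1])).sum()*np.linalg.norm(dv)/40
            out.append((round(sc),round(a,2)))
        print(sorted(out)[::-1][:6])
E
python3 -W ignore lid2.py
```

```text
clock 23.55 [0.5511 0.1869 0.2603] [ -0.2  23.2 -32.3 114.4  42.7  31.1 -67.8] [-0.3  0.4 -0. ]
pre [ 0.1 -2.2 59.6]
1.25 [0.549 0.192 0.195] step [  0. -25.   0.] from now [  0.1 -27.2  59.6]
1.15 [0.54  0.192 0.195] step [-0.2 -8.4 -3.1] from now [ -0.2 -35.7  56.5]
1.05 [0.531 0.193 0.194] step [-0.3 -8.7 -2.3] from now [ -0.4 -44.4  54.2]
0.95 [0.522 0.193 0.191] step [-0.3 -8.9 -1.4] from now [ -0.8 -53.3  52.8]
0.85 [0.514 0.194 0.189] step [-0.4 -9.  -0.5] from now [ -1.2 -62.3  52.3]
0.75 [0.505 0.194 0.185] step [-0.4 -9.   0.4] from now [ -1.6 -71.2  52.7]
0.65 [0.498 0.195 0.18 ] step [-0.5 -8.9  1.3] from now [ -2.1 -80.2  54. ]
0.55 [0.49  0.195 0.175] step [-0.5 -8.7  2.2] from now [ -2.6 -88.9  56.2]
0.45 [0.484 0.196 0.169] step [-0.6 -8.5  3. ] from now [ -3.2 -97.3  59.2]
0.35 [0.478 0.196 0.162] step [-0.6 -8.1  3.9] from now [  -3.8 -105.5   63.1]
0.25 [0.472 0.196 0.155] step [-0.6 -7.7  4.7] from now [  -4.5 -113.2   67.7]
0.15 [0.468 0.196 0.147] step [-0.7 -7.2  5.4] from now [  -5.1 -120.3   73.1]
0.05 [0.464 0.197 0.139] step [-0.7 -6.6  6.1] from now [  -5.8 -126.9   79.2]
0.0 [0.462 0.197 0.135] step [-0.3 -3.1  3.3] from now [  -6.1 -130.    82.5]
[(7891, np.float64(1.53)), (7801, np.float64(1.56)), (6533, np.float64(1.47)), (6187, np.float64(0.45)), (6077, np.float64(1.5)), (5958, np.float64(1.59))]
```

```bash
cat > ang.py <<'E'
from lid2 import *
def score(c,ends):
    i=arm.camera_info(c);g=cv2.GaussianBlur(cv2.cvtColor(arm.camera(c),cv2.COLOR_RGB2GRAY),(3,3),0).astype(float)
    gx,gy=cv2.Sobel(g,6,1,0),cv2.Sobel(g,6,0,1);out=[];As=np.arange(-.02,2.2,.02)
    for a in As:
        sc=0
        segs=[((0,0,e),(.114,0,e)) for e in ends]+[((.114,0,e),(.114,.03,e)) for e in ends]+[((.114,.03,e),(0,.03,e)) for e in ends]+[((.114,.03,-.0725),(.114,.03,.0725)),((.114,0,-.0725),(.114,0,.0725))]
        for A,B_ in segs:
            k=np.linspace(.05,.95,40)[:,None];q=np.array(A)*(1-k)+np.array(B_)*k
            uv=proj(i,np.array([Qw(r,a,t_,y) for r,t_,y in q]));dv=uv[-1]-uv[0];l=np.linalg.norm(dv)+1e-9;nn=np.array([-dv[1],dv[0]])/l
            m=np.clip(uv.round().astype(int),0,[511,383]);sc+=abs(gx[m[:,1],m[:,0]]*nn[0]+gy[m[:,1],m[:,0]]*nn[1]).sum()*l/40
        out.append(sc)
    return As,np.array(out)
if __name__=="__main__":
    tot=0
    for c,e in (("side",(-.0725,)),("top",(-.0725,.0725))):
        A,s=score(c,e);print(c,[(round(A[k],2),round(s[k])) for k in np.argsort(-s)[:6]]);tot=tot+s/s.max()
    print(A[np.argsort(-tot)[:5]])
E
python3 -W ignore ang.py
```

```text
side [(np.float64(1.46), 12509), (np.float64(1.44), 12114), (np.float64(0.88), 10899), (np.float64(0.86), 10816), (np.float64(1.48), 10794), (np.float64(0.84), 10671)]
top [(np.float64(1.38), 9084), (np.float64(1.64), 8962), (np.float64(1.36), 8646), (np.float64(1.66), 8118), (np.float64(1.62), 7985), (np.float64(1.4), 7967)]
[0.88 0.86 0.84 1.42 0.9 ]
```

```bash
cat > lid3.py <<'E'
from lid2 import *
o=show();R=o['eef_rot'];p=o['tcp_pos'];d=R[:,2]
def E(a): return Qw(.114,a)+.03*d if a>1.18 else Qw(.084,a)
prev=tcpE(R,E(1.6),(0,.015,0));print("pre",(R.T@(prev-p)*1e3).round(1))
for a in np.r_[1.6:0.01:-.1,0]:
    q=tcpE(R,E(a));print(round(a,2),q.round(3),"step",(R.T@(q-prev)*1e3).round(1),"from now",(R.T@(q-p)*1e3).round(1));prev=q
E
python3 -W ignore lid3.py
```

```text
clock 23.7 [0.5485 0.1876 0.2589] [ -0.4  23.2 -32.3 114.7  42.7  31.1 -67.8] [-0.3 -0.5  0.2]
pre [ 2.  29.1 80. ]
1.6 [0.592 0.191 0.19 ] step [  0. -15.   0.] from now [ 2.  14.1 80. ]
1.5 [0.58  0.192 0.193] step [-0.  -9.6 -6.8] from now [ 2.   4.5 73.1]
1.4 [0.569 0.193 0.195] step [ -0.1 -10.2  -5.9] from now [ 1.9 -5.7 67.3]
1.3 [0.557 0.193 0.195] step [ -0.2 -10.8  -4.8] from now [  1.7 -16.4  62.5]
1.2 [0.545 0.194 0.194] step [ -0.3 -11.2  -3.7] from now [  1.5 -27.6  58.8]
1.1 [0.536 0.193 0.193] step [-2.  -8.8 -2.7] from now [ -0.5 -36.4  56. ]
1.0 [0.527 0.193 0.192] step [-0.3 -8.7 -1.8] from now [ -0.8 -45.2  54.2]
0.9 [0.519 0.194 0.189] step [-0.3 -8.9 -0.9] from now [ -1.1 -54.   53.2]
0.8 [0.51  0.194 0.186] step [-0.4 -8.9 -0.1] from now [ -1.5 -62.9  53.2]
0.7 [0.502 0.195 0.182] step [-0.4 -8.9  0.8] from now [ -1.9 -71.8  54. ]
0.6 [0.495 0.195 0.177] step [-0.5 -8.7  1.7] from now [ -2.4 -80.5  55.7]
0.5 [0.488 0.195 0.172] step [-0.5 -8.5  2.6] from now [ -2.9 -89.1  58.3]
0.4 [0.482 0.196 0.165] step [-0.6 -8.2  3.4] from now [ -3.5 -97.3  61.7]
0.3 [0.476 0.196 0.158] step [-0.6 -7.8  4.2] from now [  -4.1 -105.1   65.9]
0.2 [0.471 0.196 0.151] step [-0.6 -7.4  5. ] from now [  -4.7 -112.5   70.9]
0.1 [0.467 0.197 0.143] step [-0.6 -6.8  5.7] from now [  -5.3 -119.3   76.6]
0.0 [0.463 0.197 0.135] step [-0.6 -6.2  6.3] from now [  -5.9 -125.6   82.9]
```

Emit:
arm_command(rows=[[[2,15,-5],0],[[0,17,-5],0],[[0,0,30],0],[[0,0,30],0],[[0,0,20],0],[[0,0,10],0],[[0,0,0],0]])

```text
clock: 24.58
tcp_pos: [0.6092, 0.1899, 0.1974]
eef_rot: [[0.074, 0.923, 0.378], [0.995, -0.095, 0.037], [0.071, 0.373, -0.925]]
wrist_force: [-0.4, -0.4, -0.7]
opening: 0.0
gripper_force: 0.0
```

```bash
python3 -W ignore lid3.py | sed -n '1,8p'; python3 -W ignore ang.py
```

```text
clock 24.575 [0.6092 0.1899 0.1974] [ -3.9  32.9 -26.4 108.9  49.8  27.7 -71.1] [-0.4 -0.4 -0.7]
pre [-0.5 -3.8  0.1]
1.6 [0.592 0.191 0.19 ] step [  0. -15.  -0.] from now [ -0.5 -18.8   0.1]
1.5 [0.58  0.192 0.193] step [-0.  -9.6 -6.9] from now [ -0.5 -28.4  -6.7]
1.4 [0.569 0.193 0.195] step [ -0.1 -10.2  -5.9] from now [ -0.6 -38.6 -12.6]
1.3 [0.557 0.193 0.195] step [ -0.2 -10.8  -4.8] from now [ -0.7 -49.4 -17.4]
1.2 [0.545 0.194 0.194] step [ -0.3 -11.2  -3.7] from now [ -1.  -60.6 -21.1]
1.1 [0.536 0.193 0.193] step [-2.  -8.9 -2.7] from now [ -3.  -69.4 -23.9]
side [(np.float64(1.46), 12365), (np.float64(1.44), 11414), (np.float64(1.48), 11078), (np.float64(0.88), 10870), (np.float64(0.86), 10771), (np.float64(0.84), 10758)]
top [(np.float64(2.16), 11166), (np.float64(2.2), 11147), (np.float64(2.18), 11093), (np.float64(2.12), 10253), (np.float64(2.14), 10066), (np.float64(2.04), 9256)]
[2.04 2.02 2.16 1.46 2.12]
```

Emit:
arm_command(rows=[[[0,-10,0],0],[[0,-9,0],0],[[0,-10,-6.5],0],[[0,-10,-6],0],[[0,-11,-5],0],[[0,-11,-4],0],[[0,0,0],0]])

```text
clock: 25.55
tcp_pos: [0.5446, 0.1949, 0.1951]
eef_rot: [[0.074, 0.922, 0.379], [0.995, -0.095, 0.038], [0.071, 0.374, -0.925]]
wrist_force: [0.0, 0.3, 0.3]
opening: -0.0002
gripper_force: 0.0
```

```bash
python3 -W ignore lid3.py | sed -n '1p;5,11p'; python3 -W ignore ang.py
```

```text
clock 25.55 [0.5446 0.1949 0.1951] [ -8.4  28.1 -24.  117.5  53.5  24.2 -80.1] [0.  0.3 0.3]
1.4 [0.569 0.192 0.195] step [ -0.1 -10.2  -5.9] from now [-0.7 22.2  9.5]
1.3 [0.557 0.193 0.195] step [ -0.2 -10.7  -4.8] from now [-0.8 11.5  4.6]
1.2 [0.545 0.194 0.194] step [ -0.3 -11.2  -3.7] from now [-1.1  0.3  0.9]
1.1 [0.536 0.193 0.193] step [-2.  -8.9 -2.8] from now [-3.1 -8.6 -1.9]
1.0 [0.527 0.193 0.192] step [-0.3 -8.7 -1.8] from now [ -3.4 -17.3  -3.7]
0.9 [0.518 0.194 0.189] step [-0.3 -8.9 -1. ] from now [ -3.7 -26.2  -4.7]
0.8 [0.51  0.194 0.186] step [-0.4 -8.9 -0.1] from now [ -4.1 -35.1  -4.7]
side [(np.float64(0.86), 10930), (np.float64(0.88), 10895), (np.float64(0.84), 10878), (np.float64(0.82), 10260), (np.float64(0.68), 10183), (np.float64(0.9), 10182)]
top [(np.float64(1.38), 10979), (np.float64(1.64), 10295), (np.float64(1.36), 10172), (np.float64(0.86), 9505), (np.float64(0.84), 9239), (np.float64(0.88), 9222)]
[0.86 0.88 0.84 0.82 0.9 ]
```

Emit:
arm_command(rows=[[[0,-9,-2],0],[[0,-9,-2],0],[[0,-9,-1],0],[[0,-9,0],0],[[0,-9,1],0],[[0,-9,2],0],[[0,0,0],0]])

```text
clock: 26.52
tcp_pos: [0.4941, 0.2, 0.1764]
eef_rot: [[0.074, 0.923, 0.379], [0.995, -0.095, 0.038], [0.071, 0.374, -0.925]]
wrist_force: [-0.6, 0.2, -0.5]
opening: -0.0001
gripper_force: 0.0
```

```bash
python3 -W ignore lid3.py | sed -n '1p;12,19p'; python3 -W ignore ang.py
```

```text
clock 26.525 [0.4941 0.2    0.1764] [-15.4  26.2 -19.3 124.2  61.6  20.5 -93.1] [-0.6  0.2 -0.5]
0.7 [0.502 0.195 0.182] step [-0.4 -8.9  0.8] from now [-4.4 10.2 -2.3]
0.6 [0.495 0.195 0.177] step [-0.5 -8.7  1.7] from now [-4.9  1.4 -0.6]
0.5 [0.488 0.195 0.172] step [-0.5 -8.5  2.6] from now [-5.4 -7.1  2. ]
0.4 [0.482 0.196 0.165] step [-0.6 -8.2  3.4] from now [ -6.  -15.3   5.4]
0.3 [0.476 0.196 0.158] step [-0.6 -7.8  4.2] from now [ -6.6 -23.2   9.6]
0.2 [0.471 0.196 0.151] step [-0.6 -7.4  5. ] from now [ -7.2 -30.6  14.6]
0.1 [0.467 0.197 0.143] step [-0.6 -6.8  5.7] from now [ -7.8 -37.4  20.2]
0.0 [0.463 0.197 0.135] step [-0.6 -6.2  6.3] from now [ -8.4 -43.6  26.6]
side [(np.float64(1.46), 12362), (np.float64(1.44), 11800), (np.float64(0.62), 11126), (np.float64(0.64), 11098), (np.float64(0.68), 10854), (np.float64(0.66), 10805)]
top [(np.float64(0.66), 14349), (np.float64(0.64), 14163), (np.float64(0.68), 13990), (np.float64(0.62), 13666), (np.float64(0.6), 13063), (np.float64(0.9), 13050)]
[0.64 0.66 0.68 0.62 0.6 ]
```

Emit:
arm_command(rows=[[[-4,-8.5,2],0],[[-1,-8,3.5],0],[[0,-8,4],0],[[0,-7,5],0],[[0,-6,5],0],[[0,0,0],0]])

```text
clock: 27.38
tcp_pos: [0.4674, 0.1993, 0.1442]
eef_rot: [[0.074, 0.922, 0.379], [0.995, -0.096, 0.038], [0.071, 0.374, -0.925]]
wrist_force: [0.9, -0.2, 0.1]
opening: -0.0002
gripper_force: 0.0
```

```bash
python3 -W ignore lid3.py | sed -n '1p;17,19p'; python3 -W ignore ang.py
```

```text
clock 27.375 [0.4674 0.1993 0.1442] [ -22.6   28.   -12.8  128.4   77.    16.4 -111.5] [ 0.9 -0.2  0.1]
0.2 [0.471 0.196 0.151] step [-0.6 -7.4  5. ] from now [-2.2  6.  -5.1]
0.1 [0.467 0.197 0.143] step [-0.6 -6.8  5.7] from now [-2.9 -0.8  0.5]
0.0 [0.463 0.197 0.135] step [-0.6 -6.2  6.3] from now [-3.5 -7.   6.9]
side [(np.float64(0.16), 16818), (np.float64(0.14), 16655), (np.float64(0.18), 15845), (np.float64(0.12), 15756), (np.float64(0.2), 14488), (np.float64(0.1), 14253)]
top [(np.float64(0.36), 19824), (np.float64(0.38), 19563), (np.float64(0.34), 19498), (np.float64(0.4), 19310), (np.float64(0.32), 19197), (np.float64(0.3), 18659)]
[0.16 0.14 0.18 0.12 0.2 ]
```

Emit:
arm_command(rows=[[[-0.3,-3,3],0],[[-0.3,-3,3],0],[[0,-1,2],0],[[0,0,0],0]])

```text
clock: 27.98
tcp_pos: [0.4643, 0.1996, 0.1344]
eef_rot: [[0.075, 0.922, 0.38], [0.995, -0.096, 0.038], [0.071, 0.375, -0.924]]
wrist_force: [0.8, -0.8, 0.2]
opening: -0.0
gripper_force: 0.0
```

Emit:
arm_command(rows=[[[0,-0.8,2],0],[[0,0,0],0]])

```text
clock: 28.22
tcp_pos: [0.4642, 0.1997, 0.1321]
eef_rot: [[0.075, 0.922, 0.38], [0.995, -0.096, 0.038], [0.071, 0.375, -0.924]]
wrist_force: [0.0, 0.2, 0.4]
opening: 0.0
gripper_force: 0.1
```

```bash
python3 -W ignore lid3.py | sed -n '1p;19p'; python3 -W ignore ang.py
```

```text
clock 28.225 [0.4642 0.1997 0.1321] [ -23.8   29.4  -11.7  128.9   83.7   15.9 -118.8] [0.  0.2 0.4]
0.0 [0.463 0.197 0.135] step [-0.6 -6.2  6.3] from now [-2.9  0.4 -3.1]
side [(np.float64(1.22), 13571), (np.float64(0.88), 13249), (np.float64(1.24), 12930), (np.float64(0.86), 12385), (np.float64(0.9), 12346), (np.float64(1.2), 11999)]
top [(np.float64(0.22), 15317), (np.float64(0.24), 15244), (np.float64(0.28), 15170), (np.float64(0.06), 15134), (np.float64(0.26), 15132), (np.float64(0.04), 15085)]
[0.24 0.26 0.22 0.28 0.  ]
```

Emit:
arm_command(rows=[[[0,-0.8,2],0],[[0,0,0],0]])

```text
clock: 28.58
tcp_pos: [0.4642, 0.1998, 0.1309]
eef_rot: [[0.075, 0.921, 0.381], [0.995, -0.096, 0.037], [0.071, 0.376, -0.924]]
wrist_force: [-7.1, -3.8, 17.8]
opening: -0.0002
gripper_force: 8.5
```

Emit:
arm_command(rows=[[[0,-0.8,2],0],[[0,0,0],0]])

```text
clock: 28.82
tcp_pos: [0.4641, 0.2, 0.1301]
eef_rot: [[0.074, 0.921, 0.383], [0.995, -0.096, 0.038], [0.071, 0.378, -0.923]]
wrist_force: [-18.0, -6.7, 42.0]
opening: 0.0002
gripper_force: 20.9
```

Emit:
arm_command(rows=[[[0,2,-5],0],[[0,0,-30],0],[[0,0,-40],0],[[0,0,-40],0],[[0,0,0],0],[[0,0,0],0]])

```text
clock: 29.58
tcp_pos: [0.4226, 0.1951, 0.2346]
eef_rot: [[0.075, 0.922, 0.38], [0.995, -0.097, 0.037], [0.071, 0.375, -0.924]]
wrist_force: [-0.2, -0.8, -0.4]
opening: -0.0002
gripper_force: 0.0
```

```bash
python3 -W ignore ang.py; python3 -W ignore - <<'E'
from lid2 import *
show()
# local score near shut, side camera: free top edge and end outline, finer
from ang import score
import ang
i=arm.camera_info("side");g=cv2.cvtColor(arm.camera("side"),cv2.COLOR_RGB2GRAY).astype(float)
# brightness profile across lid end at mid r: column of pixels from z=0.02..0.08 on face y=-.0725
for r in(.02,.06,.105):
    print(r,[int(g[tuple(proj(i,tr(CASE,[[.057-r,-.0725,z]]))[0].round().astype(int)[::-1])]) for z in np.arange(0,.09,.003)])
E
```

```text
side [(np.float64(1.22), 13207), (np.float64(1.24), 12353), (np.float64(0.0), 12121), (np.float64(1.2), 11787), (np.float64(0.02), 11334), (np.float64(-0.02), 11321)]
top [(np.float64(0.02), 22086), (np.float64(0.0), 21909), (np.float64(-0.02), 21769), (np.float64(0.04), 21707), (np.float64(0.06), 21526), (np.float64(0.08), 20895)]
[ 0.    0.02 -0.02  0.04  0.06]
clock 29.675 [0.4222 0.1951 0.2338] [-15.3  14.3 -23.8 130.7  47.5  23.9 -84.6] [0.7 0.3 0. ]
0.02 [64, 59, 65, 77, 78, 73, 79, 79, 112, 138, 134, 133, 110, 86, 91, 91, 102, 113, 108, 103, 101, 101, 101, 101, 102, 115, 117, 98, 93, 116]
0.06 [78, 68, 72, 77, 73, 80, 80, 75, 79, 73, 74, 71, 77, 77, 78, 75, 84, 78, 77, 82, 139, 139, 189, 185, 146, 106, 127, 116, 114, 119]
0.105 [80, 68, 75, 85, 83, 83, 83, 80, 76, 81, 81, 78, 79, 79, 83, 79, 82, 79, 77, 82, 117, 117, 136, 137, 139, 139, 151, 134, 131, 141]
```

```bash
python3 -W ignore - <<'E'
from aim import *
for c in("top","side"):
    i=arm.camera_info(c);g=cv2.cvtColor(arm.camera(c),cv2.COLOR_RGB2GRAY)
    for a in(0,1.2,1.4,1.5,1.6,1.7):
        P=tr(MX,[H+.148*(-np.cos(a)*u+np.sin(a)*n)+np.array([0,y,0]) for y in(-.018,-.009,0,.009,.018)])
        print(c,a,[int(cv2.blur(g,(3,3))[v,x]) for x,v in proj(i,P).round().astype(int)])
o=arm.observe();print(o['dq'].round(2),o['wrist_force'].round(1))
E
```

```text
top 0 [140, 82, 70, 65, 89]
top 1.2 [156, 156, 156, 156, 154]
top 1.4 [150, 156, 157, 156, 156]
top 1.5 [131, 156, 157, 157, 157]
top 1.6 [26, 25, 27, 26, 18]
top 1.7 [121, 153, 124, 72, 82]
side 0 [198, 198, 201, 186, 174]
side 1.2 [186, 185, 195, 200, 199]
side 1.4 [162, 177, 194, 203, 205]
side 1.5 [154, 196, 206, 204, 204]
side 1.6 [47, 49, 52, 52, 51]
side 1.7 [184, 163, 153, 188, 197]
[ 0.1  -0.33 -0.22 -0.03 -0.23  0.12  0.31] [-0.1 -0.7  0.3]
```

The clamp reads open at about 1.6 rad, the lid is shut, and the robot is clear of everything, so I'm handing the job in.

```bash
python3 -c "
from bench import arm
print(arm.job_done())"
```

```text
the job is handed in; nothing more can be done
None
```

I handed the job in with the bottle in its cut-out, the lid pressed shut over it (about 0 rad in the camera images), the clamp standing open at about 1.6 rad and the arm clear. On the first lid sweep the fingers slipped onto the lid's edge and the wrist force reached about 70 N. I never saw the verdict.

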